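Tip the drained sample bottles into the catch box

TASK

Push the catch box along its rail until it is fully home under the spout, lay every drained sample bottle in the tipping tray, and wind the hand crank all the way up so that the tray tips them down the spout into the box. Then wind the tray all the way back down flat and only after that draw the box, with all the bottles in it, fully out to the outer end of its rail. Never tip the tray unless the box is under the spout, and leave the other things on the bench alone.

Things in the scene. Friction and masses are not known exactly. Their poses are not given: they have to be found in the camera images.
- bottle1: square white plastic sample bottle with a round grey screw cap, lying on its side on the bench at the right of the loader; 80 long over all: body 60 x 32 x 32, cap 26 in diameter and 17 long; 50 g. Origin in the middle of its length on its long axis (16 above the bench when lying); x axis along the length towards the cap. Up to two of the four may be absent (None)
- bottle2: square white plastic sample bottle with a round grey screw cap, lying on its side on the bench at the right of the loader; 80 long over all: body 60 x 32 x 32, cap 26 in diameter and 17 long; 50 g. Origin in the middle of its length on its long axis (16 above the bench when lying); x axis along the length towards the cap. Up to two of the four may be absent (None)
- bottle3: square white plastic sample bottle with a round grey screw cap, lying on its side on the bench at the right of the loader; 80 long over all: body 60 x 32 x 32, cap 26 in diameter and 17 long; 50 g. Origin in the middle of its length on its long axis (16 above the bench when lying); x axis along the length towards the cap. Up to two of the four may be absent (None)
- bottle4: square white plastic sample bottle with a round grey screw cap, lying on its side on the bench at the right of the loader; 80 long over all: body 60 x 32 x 32, cap 26 in diameter and 17 long; 50 g. Origin in the middle of its length on its long axis (16 above the bench when lying); x axis along the length towards the cap. Up to two of the four may be absent (None)
- spout (a point): centre of the open top of the fixed steel spout, 185 above the bench; walls 6 thick at front, back and right, 185 wide in x at the top, narrowing to 140 x 140 at its mouth 125 above the bench; the left side is open to the tray over a sloping lip. Machine axes: x along the rail, pushing the box in under the spout (away from the robot), y towards the tray, z up; its yaw varies
- catch_box (a joint): slide of the grey open catch box on its rail: 0 = fully out at the outer end (robot side), 0.165 m = fully home under the spout; it starts nearer to the outer end. About 3 N to slide; it stays where it is left
- box_floor (a point): centre of the inner floor of the catch box, 15 above the bench; inner size 146 x 146, walls 5 thick and 90 high above this floor (rim 105 above the bench). Axes as for spout
- box_post (a point): point on the axis of the upright black round post (20 in diameter) by which the box is pushed and pulled; the post stands on a flat bracket (top 64 above the bench) 62 outside the right wall of the box; this point is 134 above the bench, 20 below the top of the post. Grip it or push it from above
- tip_tray (a joint): angle of the steel tipping tray: 0 = flat, 0.96 rad = fully tipped; it is geared to the crank and moves only with it (tray angle = crank angle x 0.0764). It hinges on its right edge, above the spout, so that its left end rises. Bottles slide off somewhere between 0.5 and 0.75 rad and now and then one hangs back until the tray is fully up
- tray_floor (a point): centre of the floor of the tipping tray, 165 above the bench when flat; floor 166 (x) x 205 (y), walls 5 thick and 27 high on three sides, open on the right towards the spout. x and y as for spout when flat. Bottles go in lengthwise along y, two beside two, pitch 68 in x and 96 in y leaves room for fingers; turned bottles slide off as well
- crank (a joint): angle of the hand crank on the white gearbox in front of the tray's left part: 0 = tray flat (stop), 12.57 rad = two full turns, tray fully tipped (stop). Positive is clockwise seen from above, so winding up is clockwise and winding down counter-clockwise. About 3 N at the knob; it holds wherever it is left
- crank_axis (a point): point on the crank's upright axis, at the height of the knob's grip point (206 above the bench); the tipped tray beyond it stands up to 340 high
- crank_knob (a point): grip point on the crank's upright black knob: 20 in diameter, 40 from the axis; 206 above the bench, 22 below the knob's top, 26 above its foot. Its sleeve spins freely on a pin, so the hand need not turn with it, but it rolls out of a light grip (hold it with 40 N or more, or turn with the crank and regrasp). The flat tray's rim (192 high) lies 72 beyond the knob's furthest reach
- jug: bystander: clear plastic jug with a side handle, 140 high, 100 in diameter; origin under its centre
- reagent: bystander: white reagent bottle, 170 high, 70 in diameter; origin under its centre
- tube_rack: bystander: white rack with capped tubes, 90 x 200 x 100 high; origin under its centre
Mind the look-alikes: they are no part of the job. Leave any black or orange look-alike of the bottle1 alone.

How it is judged:
On the way, in this order (a step that is already met when the one before it is completed fails the run):
1. the catch box is fully home under the spout (value of joint catch_box above 0.153 m), for 0.2 s.
2. every bottle lies in the flat tray, the box still under the spout (x of bottle1 in the frame of tray_floor between -0.085 and 0.085 m and y of bottle1 in the frame of tray_floor between -0.1 and 0.105 m and z of bottle1 in the frame of tray_floor between 0.008 and 0.075 m and linear speed of each of bottle1, bottle2, bottle3, bottle4 below 0.03 m/s and contact force between each of bottle1, bottle2, bottle3, bottle4 and the fingers below 0.05 N and x of bottle2 in the frame of tray_floor between -0.085 and 0.085 m and y of bottle2 in the frame of tray_floor between -0.1 and 0.105 m and z of bottle2 in the frame of tray_floor between 0.008 and 0.075 m and x of bottle3 in the frame of tray_floor between -0.085 and 0.085 m and y of bottle3 in the frame of tray_floor between -0.1 and 0.105 m and z of bottle3 in the frame of tray_floor between 0.008 and 0.075 m and x of bottle4 in the frame of tray_floor between -0.085 and 0.085 m and y of bottle4 in the frame of tray_floor between -0.1 and 0.105 m and z of bottle4 in the frame of tray_floor between 0.008 and 0.075 m and value of joint catch_box above 0.15 m and value of joint tip_tray below 0.1 rad), for 0.2 s.
3. the tray has been wound fully up and every bottle has gone down into the box (x of bottle1 in the frame of box_floor between -0.074 and 0.074 m and y of bottle1 in the frame of box_floor between -0.074 and 0.074 m and z of bottle1 in the frame of box_floor between 0 and 0.1 m and x of bottle2 in the frame of box_floor between -0.074 and 0.074 m and y of bottle2 in the frame of box_floor between -0.074 and 0.074 m and z of bottle2 in the frame of box_floor between 0 and 0.1 m and x of bottle3 in the frame of box_floor between -0.074 and 0.074 m and y of bottle3 in the frame of box_floor between -0.074 and 0.074 m and z of bottle3 in the frame of box_floor between 0 and 0.1 m and x of bottle4 in the frame of box_floor between -0.074 and 0.074 m and y of bottle4 in the frame of box_floor between -0.074 and 0.074 m and z of bottle4 in the frame of box_floor between 0 and 0.1 m and value of joint catch_box above 0.15 m and value of joint tip_tray above 0.88 rad), for 0.2 s.
4. the tray is wound back down flat, the box still under the spout (x of bottle1 in the frame of box_floor between -0.074 and 0.074 m and y of bottle1 in the frame of box_floor between -0.074 and 0.074 m and z of bottle1 in the frame of box_floor between 0 and 0.1 m and x of bottle2 in the frame of box_floor between -0.074 and 0.074 m and y of bottle2 in the frame of box_floor between -0.074 and 0.074 m and z of bottle2 in the frame of box_floor between 0 and 0.1 m and x of bottle3 in the frame of box_floor between -0.074 and 0.074 m and y of bottle3 in the frame of box_floor between -0.074 and 0.074 m and z of bottle3 in the frame of box_floor between 0 and 0.1 m and x of bottle4 in the frame of box_floor between -0.074 and 0.074 m and y of bottle4 in the frame of box_floor between -0.074 and 0.074 m and z of bottle4 in the frame of box_floor between 0 and 0.1 m and value of joint catch_box above 0.15 m and value of joint tip_tray below 0.04 rad), for 0.2 s.
At the end, for the whole second after the job is handed in: every bottle lies at rest inside the catch box, the box is within 15 mm of the outer end of its rail, and the tray is flat (within 0.05 rad) (x of bottle1 in the frame of box_floor between -0.074 and 0.074 m and y of bottle1 in the frame of box_floor between -0.074 and 0.074 m and z of bottle1 in the frame of box_floor between 0 and 0.1 m and linear speed of each of bottle1, bottle2, bottle3, bottle4 below 0.03 m/s and x of bottle2 in the frame of box_floor between -0.074 and 0.074 m and y of bottle2 in the frame of box_floor between -0.074 and 0.074 m and z of bottle2 in the frame of box_floor between 0 and 0.1 m and x of bottle3 in the frame of box_floor between -0.074 and 0.074 m and y of bottle3 in the frame of box_floor between -0.074 and 0.074 m and z of bottle3 in the frame of box_floor between 0 and 0.1 m and x of bottle4 in the frame of box_floor between -0.074 and 0.074 m and y of bottle4 in the frame of box_floor between -0.074 and 0.074 m and z of bottle4 in the frame of box_floor between 0 and 0.1 m and value of joint catch_box below 0.015 m and value of joint tip_tray below 0.05 rad); the robot touches nothing.
It fails at once if the tray is tipped while the box is not under the spout (value of joint tip_tray above 0.3 rad and value of joint catch_box below 0.14 m).
It fails at once if a bystander is disturbed (distance of any of jug, reagent, tube_rack from where it was at the start of the episode above 0.04 m).
Of bottle1, bottle2, bottle3, bottle4 only 2 to 4 are there at a start; the rules pass over those that are not, and their reading is None.
At some moment in a run one of bottle1, bottle2, bottle3, bottle4 may be knocked a few centimetres aside while the robot is not near it.
Once in a run the grip may slacken for a moment while it holds something.
It also fails if it takes over 210 s, if anything falls off the work surface, if the arm or the gripper's body presses on something with over 40 N, if the wrist force passes 120 N, or if a joint passes its speed limit or range.

ROBOT

A 6-joint arm with a two-finger parallel gripper is mounted at the origin on the work surface. World frame = base frame: x ahead of the robot, y to its left, z up, the work surface at z = 0. Lengths are in m, angles in rad, forces in N, time in s.
With the tool pointing down it reaches from about 0.325 to 0.85 m from the base axis. Payload 15.5 kg.
Tool frame: the origin (TCP) lies midway between the tips of the shut fingers; the grasp point (between the pads) lies 19 mm behind it (robot.grasp_offset is the distance from the TCP to the grasp point, in m); z points along the fingers, y is the line along which they close (so a half turn about z gives the same grasp; the last joint's range is limited). The gripper opens to 91 mm and grips with 3 to 60 N. Pads are 32 mm wide; open, the fingers measure 118 mm over their backs; the gripper's body (76 mm by 178 mm) begins 60 mm behind the grasp point.
Start: joints at [1.204, 0.494, 1.345, -0, 1.302, -0.096], TCP at [0.168, 0.602, 0.18] pointing down, gripper open.
Joint ranges: [-2.91, 2.91], [-0.82, 2.16], [0.22, 2.67], [-1.22, 4.37], [0.12, 2.79], [-3.08, 3.08]. Speed limits (rad/s): [1.89, 1.89, 2.57, 3.01, 3.01, 3.01].

INTERFACE

Orientations are given as a 3x3 rotation matrix whose columns are the frame's x, y, z axes.
In Python, from station import robot gives the robot as it stands. The module is installed in compiled form; this text tells all that it offers.
- The arm moves only by the tool drive_tool, never from a script. Its argument "commands" is a list of rows, each a list of 3 entries, a list of its own where there are three numbers: the shift along the tool's x, y, z normalised to -1 to 1, where 1 is 0.5 m, then the turn, a rotation vector about the tool's x, y, z normalised to -1 to 1, where 1 is 2 pi rad, then the opening, from 0 (shut) to 1 (fully open). In form: [[[tx, ty, tz], [rx, ry, rz], claw], ...]. A call has 1 to 10 rows; each row is the pose to reach, as a shift and turn from the pose commanded when the call began, along the tool's axes at that moment, turning the shorter way round; what a row does not reach only later rows make up. A row lasts 1/8 s, in which the tool goes at most 62.5 mm and 10.7 degrees, less where a joint would pass 70% of its speed; a pose out of reach is approached as far as the arm can. A call with a number of a shift or a turn outside -1 to 1 is refused whole. A call with a gripper value outside its range is refused whole. The fingers move at their own pace and stop on an object; "newtons" is the grip in N (left out, the last holds). Time passes only in rows, so rows that repeat a pose let the fingers close. It gives the time, the measured TCP pose, the force, the opening and the grip force at its end, in the units of the state.
- robot.get_obs(): the state, without advancing time (a new reading comes with each control period).
- robot.capture(name): name is "scene" or "side" or "wrist"; returns the picture (400x640x3 uint8, red, green, blue); there is no depth.
- robot.get_calibration(name): a dict with "K" (3x3 intrinsics, pixels), "world_to_cam" (4x4, takes a point from world to camera coordinates). Camera axes: x right, y up, looking along -z (the intrinsics and any distortion apply to the point x, -y, -z); pixel columns grow to the right and rows downward; lengths in m; the calibration is good to about 2 mm. The wrist camera is an equidistant fisheye: a pixel r from the principal point sees the ray r / f radians off the axis. A picture is of the moment at which its call begins: read the wrist's pose just before it. get_calibration takes no time and is no camera call; for the wrist camera it gives the pose at the moment of the call.
- robot.hand_in(): hands the job in; it is judged then, once.
Trained networks look in the newest picture that a camera, given by its name, has taken for a name from the list of things; names that differ only in an ending like _2 or _b are one class to them, and where a whole thing is asked for, a point or a joint stands for the part that bears it (a point fixed in the world has none). Each returns a list of dicts, best first, with "p" (0 to 1); they miss things now and then, are a little off and sometimes report something else, mostly with a low value. They report only what shows in the picture. A call takes as long as a camera call. They do not tell look-alikes from the thing itself.
- robot.search_frame(camera, name): "position" ([column, row] in pixels, amid what is visible of it).
The state is a dict: "clock": time; "joint_pos": joint angles; "joint_vel": joint speeds; "joint_torque": joint torques, N m; "tool_pos": TCP position; "tool_rot": TCP orientation; "contact_force": force on the tool from outside, world axes, zero at the start; "ft_torque": the same for the moment, N m; "width": finger opening in m; "finger_force": force on a finger pad.
Only numpy, scipy, OpenCV 4.12 (cv2) and the standard library are available. Lean on these libraries where they do the work, as an engineer would, in place of code of your own. Each camera call takes 0.05 s, during which the arm holds its last target. There are 200 camera calls.

## Working session

There is one attempt and no reset: what is moved stays moved. The work goes in short steps, Python scripts to look and compute and a tool call to move; the robot and the scene stay as the last step left them, time stands still between calls to the robot, and variables do not carry over. Pictures are saved under pics/ and viewed, at most 14 in all, crops included, and the job is handed in when it is done.

Besides the shell and the picture viewer there is one more tool, called after "Request:" as name(argument=value, ...), one argument or row to a line, values as JSON. drive_tool: Moves the arm, as the interface text tells. Scaled input: -1 to 1 covers 0.5 m each way for a shift and 2 pi rad each way for a turn. Its arguments: {"type":"object","properties":{"commands":{"type":"array"},"newtons":{"type":"number"}},"required":["commands"]}

```bash
mkdir -p pics
cat > h.py <<'E'
import numpy as np, cv2
from station import robot
def snap(c,fn=None):
    im=robot.capture(c)
    if fn: cv2.imwrite('pics/'+fn,im[:,:,::-1])
    return im
def find(c,n,k=6):
    return [(round(float(d['p']),2),[round(float(v),1) for v in d['position']]) for d in robot.search_frame(c,n)[:k]]
def ray(c,px,cal=None):
    cal=cal or robot.get_calibration(c); K=np.array(cal['K']); T=np.array(cal['world_to_cam'])
    u=(px[0]-K[0,2])/K[0,0]; v=(px[1]-K[1,2])/K[1,1]
    if c=='wrist':
        r=np.hypot(u,v); s=np.sin(r)/r if r>1e-9 else 1; d=np.array([u*s,-v*s,-np.cos(r)])
    else: d=np.array([u,-v,-1.])
    R=T[:3,:3]; return -R.T@T[:3,3], R.T@d/np.linalg.norm(d)
def at(c,px,z,cal=None):
    o,d=ray(c,px,cal); return o+d*(z-o[2])/d[2]
def proj(c,p,cal=None):
    cal=cal or robot.get_calibration(c); K=np.array(cal['K']); T=np.array(cal['world_to_cam'])
    q=T[:3,:3]@np.array(p)+T[:3,3]; x,y,z=q[0],-q[1],-q[2]
    if c=='wrist':
        r=np.hypot(x,y); th=np.arctan2(r,z); x,y=x/r*th,y/r*th
    else: x,y=x/z,y/z
    return np.array([K[0,0]*x+K[0,2],K[1,1]*y+K[1,2]])
def to(p,yaw=None):
    "move in tool units to put TCP at p (world), tool down; yaw = world direction of tool y (mod pi)"
    o=robot.get_obs(); R=np.array(o['tool_rot']); t=np.array(o['tool_pos'])
    s=R.T@(np.array(p)-t)/0.5
    out='shift '+str(np.round(s,4))
    if yaw is not None:
        cy=np.arctan2(R[1,1],R[0,1]); d=(yaw-cy+np.pi/2)%np.pi-np.pi/2
        out+=' rz %.4f (dyaw %.3f)'%(-d/(2*np.pi),d)
    print(out)
E
python3 - <<'E'
from h import *
o=robot.get_obs(); print(o)
for c in ['scene','side','wrist']:
    snap(c,c+'0.png'); cal=robot.get_calibration(c); print(c,np.round(cal['K'],1).tolist(),np.round(cal['world_to_cam'],3).tolist())
    for n in ['bottle1','catch_box','box_post','crank_knob','tip_tray','spout','jug','reagent','tube_rack']:
        try: print(n,find(c,n))
        except Exception as e: print(n,e)
E
```

```text
{'clock': 0.0, 'joint_pos': array([ 1.20353195e+00,  4.94143195e-01,  1.34611536e+00,  9.23232982e-06,
        1.30250207e+00, -9.55144990e-02]), 'joint_vel': array([-0.001063  , -0.00013793, -0.00222322, -0.00158568, -0.00073509,
       -0.00081781]), 'joint_torque': array([ 4.06283725e-03, -8.78846169e+01, -3.81857765e+01,  7.09396787e-02,
        5.34574699e-02, -1.08063407e-04]), 'tool_pos': array([0.1676151 , 0.60167843, 0.1789685 ]), 'tool_rot': array([[-9.63301989e-01,  2.68419626e-01, -4.27682798e-04],
       [ 2.68419940e-01,  9.63301383e-01, -1.08688246e-03],
       [ 1.20246846e-04, -1.16179463e-03, -9.99999318e-01]]), 'contact_force': array([ 0.09208213, -0.2627265 , -0.50993625]), 'ft_torque': array([ 0.01561681, -0.0140182 , -0.025492  ]), 'finger_force': 0.0, 'width': 0.09142929471955868}
scene [[514.2, 0.0, 325.8], [0.0, 514.2, 200.8], [0.0, 0.0, 1.0]] [[0.352, 0.936, 0.013, -0.198], [-0.6, 0.215, 0.77, 0.203], [0.718, -0.279, 0.637, -2.321], [0.0, 0.0, 0.0, 1.0]]
bottle1 [(0.7, [213.0, 231.6]), (0.65, [270.1, 206.3]), (0.6, [254.8, 245.0]), (0.56, [220.2, 259.4]), (0
[... 746 characters left out ...]
64, [328.7, 138.0]), (0.34, [315.2, 182.2])]
spout [(0.88, [315.2, 182.6])]
jug [(0.59, [411.0, 204.9])]
reagent [(0.83, [429.3, 252.7]), (0.6, [293.5, 114.8])]
tube_rack [(0.74, [296.7, 112.8]), (0.22, [321.9, 135.2]), (0.17, [285.0, 214.0])]
wrist [[309.7, 0.0, 314.0], [0.0, 309.7, 200.5], [0.0, 0.0, 1.0]] [[0.268, 0.964, -0.0, -0.625], [-0.92, 0.255, -0.297, 0.034], [-0.286, 0.08, 0.955, -0.392], [0.0, 0.0, 0.0, 1.0]]
bottle1 [(0.88, [33.2, 333.9]), (0.8, [8.7, 329.5]), (0.69, [32.4, 359.2]), (0.54, [15.3, 352.4]), (0.52, [16.2, 373.5])]
catch_box [(0.75, [50.4, 376.1])]
box_post [(0.96, [46.8, 378.4])]
crank_knob []
tip_tray []
spout [(0.92, [51.2, 380.4])]
jug []
reagent []
tube_rack []
```

View pics/scene0.png

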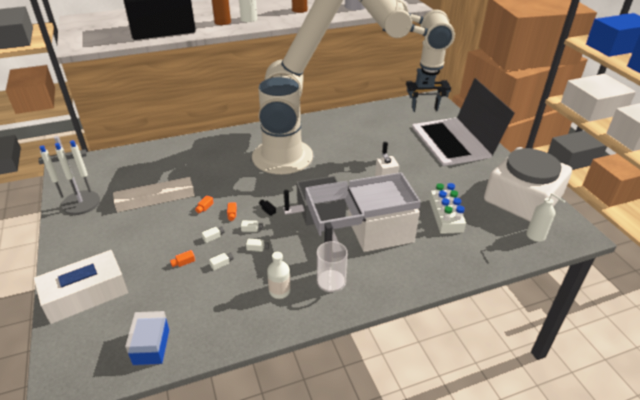

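View pics/side0.png

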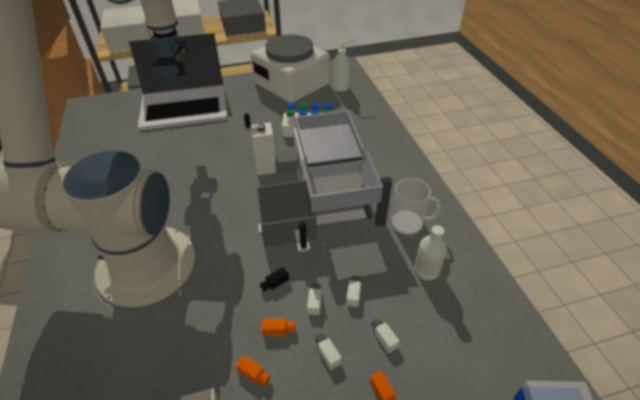

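Both pictures agree on the layout:
- **Bottles:** there are four white ones, in side at (314,301), (354,292), (329,352) and (386,337). The look-alikes are orange at (277,327), (253,370) and (383,386), and black at (275,279).
- **Machine:** the post is at about (303,235) in side and the crank knob at about (247,120). The box is the dark tub in front of the spout.

Next I'll check a close crop of each area.

Run:
```python
from h import *
im=cv2.imread('pics/side0.png')
cv2.imwrite('pics/c1.png',cv2.resize(im[100:250,230:420],None,fx=4,fy=4,interpolation=cv2.INTER_CUBIC))
im=cv2.imread('pics/side0.png')
a=cv2.resize(im[265:385,240:410],None,fx=4,fy=4,interpolation=cv2.INTER_CUBIC); cv2.imwrite('pics/c2.png',a)
for c in ['side','scene']:
    print(c,[ (p,q,np.round(at(c,q,.016)[:2],3)) for p,q in find(c,'bottle1',12)])
```

```text
side [(0.98, [274.9, 328.7], array([ 0.312, -0.303])), (0.94, [352.6, 291.8], array([ 0.53 , -0.257])), (0.91, [252.2, 368.0], array([ 0.242, -0.385])), (0.86, [311.2, 298.7], array([ 0.42 , -0.247])), (0.84, [325.3, 350.9], array([ 0.415, -0.392])), (0.82, [381.2, 337.2], array([ 0.555, -0.396])), (0.8, [274.4, 282.5], array([ 0.338, -0.171])), (0.66, [381.8, 385.9], array([ 0.513, -0.504]))]
scene [(0.7, [213.0, 231.6], array([ 0.409, -0.39 ])), (0.65, [270.1, 206.3], array([ 0.34 , -0.151])), (0.6, [254.8, 245.0], array([ 0.53 , -0.262])), (0.56, [220.2, 259.4], array([ 0.559, -0.394])), (0.56, [204.3, 202.3], array([ 0.229, -0.39 ])), (0.52, [227.9, 209.5], array([ 0.303, -0.311])), (0.52, [182.2, 257.7], array([ 0.506, -0.517])), (0.48, [249.2, 226.2], array([ 0.425, -0.257]))]
```

View pics/c1.png

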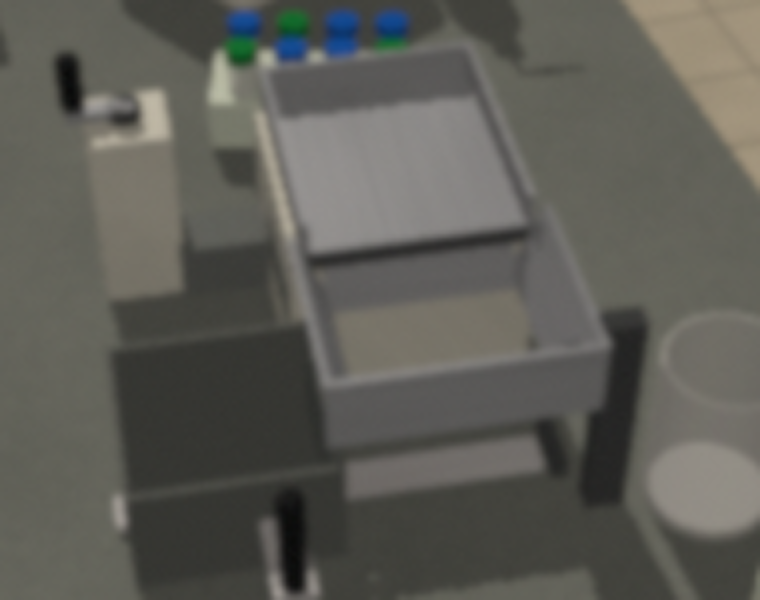

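View pics/c2.png

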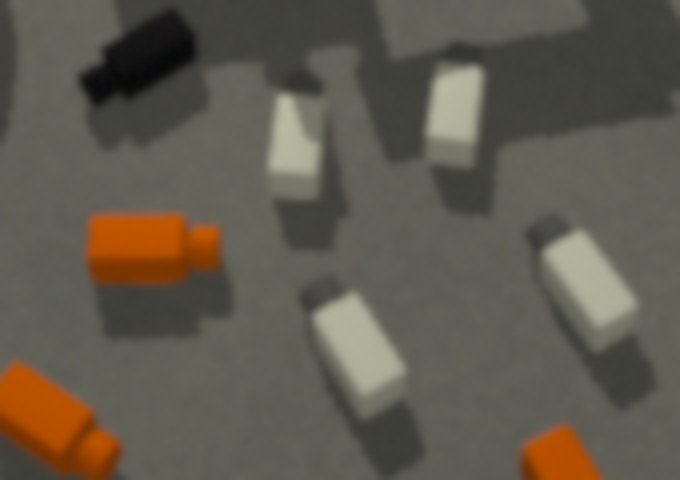

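The crops confirm the four white bottles with grey caps, all with the cap pointing away from the side camera. In crop 1 (4x, offset 230,100) the post top is at about (290,492), the knob top at (67,58), the spout's near top corners at (328,383) and (608,343), and the tray's far corners at (260,68) and (470,47).

Run:
```python
from h import *
f=lambda x,y,z,o=(230,100):np.round(at('side',(o[0]+x/4,o[1]+y/4),z)[:2],4)
P=lambda n,*a: print(n,f(*a))
P('post top',290,492,.154);P('postfoot',292,590,.064);P('knobtop',67,58,.228);P('knobfoot',72,108,.18)
P('hub',123,108,.185)
P('sp1',328,383,.185);P('sp2',608,343,.185);P('tr1',260,68,.192);P('tr2',470,47,.192);P('tre1',310,258,.165);P('tre2',530,232,.165)
for n,a,b in [('A',(303,75),(296,190)),('B',(463,48),(455,150)),('C',(318,290),(385,400)),('D',(545,228),(612,335))]:
    p=f(*a,.016,(240,265));q=f(*b,.016,(240,265));print(n,(p+q)/2,np.linalg.norm(p-q),np.degrees(np.arctan2(*(p-q)[::-1])))
```

```text
post top [ 0.4377 -0.1064]
postfoot [ 0.4335 -0.1149]
knobtop [0.3684 0.3155]
knobfoot [0.3665 0.3168]
hub [0.4049 0.2981]
sp1 [ 0.4801 -0.0467]
sp2 [ 0.6726 -0.0632]
tr1 [0.5201 0.3104]
tr2 [0.6918 0.2899]
tre1 [0.5063 0.1024]
tre2 [0.6712 0.0844]
A [ 0.43005 -0.24645] 0.0856977245905631 71.56505117707799
B [ 0.5377  -0.25145] 0.07877112415092223 66.98287575918805
C [ 0.4207 -0.3936] 0.07785447963990255 103.8220546357317
D [ 0.5643  -0.39305] 0.07697174806381882 99.57245919659552
```

Run:
```python
from h import *
print('jug',at('side',(407,222),0),'plate',at('side',(383,225),0),at('side',(389,178),.185))
to([.436,-.109,.30],-.105); to([.3,.25,.30],-.105)
```

```text
jug [ 0.77468571 -0.05840417  0.        ] plate [ 0.69967233 -0.04920629  0.        ] [ 0.70265271 -0.03958253  0.185     ]
shift [-0.8985 -1.2259 -0.241 ] rz 0.2235 (dyaw -1.404)
shift [-0.4437 -0.6073 -0.241 ] rz 0.2235 (dyaw -1.404)
```

Request:
drive_tool(
  commands=[
    [[-0.05,-0.08,-0.1],[0,0,0.028],1],
    [[-0.1,-0.15,-0.2],[0,0,0.056],1],
    [[-0.16,-0.22,-0.241],[0,0,0.084],1],
    [[-0.22,-0.3,-0.241],[0,0,0.112],1],
    [[-0.28,-0.38,-0.241],[0,0,0.14],1],
    [[-0.34,-0.46,-0.241],[0,0,0.168],1],
    [[-0.4,-0.54,-0.241],[0,0,0.196],1],
    [[-0.4437,-0.6073,-0.241],[0,0,0.2235],1],
    [[-0.52,-0.71,-0.241],[0,0,0.2235],1],
    [[-0.59,-0.8,-0.241],[0,0,0.2235],1],
  ],
)

```text
clock: 2.85
tool_pos: [0.3449, 0.1358, 0.3003]
tool_rot: [[0.105, 0.995, 0.001], [0.995, -0.105, 0.0], [0.0, 0.001, -1.0]]
contact_force: [2.1, 0.3, -0.3]
width: 0.0911
finger_force: 0.0
```

Run:
```python
from h import *
to([.436,-.109,.26],-.105); print(robot.get_obs()['joint_pos'])
```

```text
shift [-0.468   0.2324  0.0807] rz 0.0000 (dyaw -0.000)
[ 2.13758834e-01 -1.18553098e-03  1.70009916e+00 -2.05751730e-05
  1.44177106e+00  3.18545563e-01]
```

Request:
drive_tool(
  commands=[
    [[-0.12,0.06,0.02],[0,0,0],1],
    [[-0.24,0.12,0.04],[0,0,0],1],
    [[-0.35,0.18,0.06],[0,0,0],1],
    [[-0.468,0.2324,0.08],[0,0,0],1],
    [[-0.468,0.2324,0.08],[0,0,0],1],
    [[-0.468,0.2324,0.08],[0,0,0],1],
  ],
)

```text
clock: 3.6
tool_pos: [0.4354, -0.1076, 0.2598]
tool_rot: [[0.107, 0.994, -0.001], [0.994, -0.107, 0.0], [0.0, -0.001, -1.0]]
contact_force: [-0.1, 0.1, -0.7]
width: 0.0913
finger_force: 0.0
```

Run:
```python
from h import *
cal=robot.get_calibration('wrist')
im=snap('wrist','w1.png'); print(find('wrist','box_post'),find('wrist','bottle1'))
for z in (.064,.134,.154): print(proj('wrist',[.436,-.109,z],cal))
for c in ['scene','side']:
    snap(c)
    print(find(c,'crank'),find(c,'box_post'))
```

```text
[] [(0.79, [322.9, 318.4]), (0.77, [378.6, 255.7]), (0.72, [258.0, 208.2]), (0.66, [318.6, 255.5]), (0.65, [232.1, 327.3]), (0.63, [259.5, 280.0])]
[314.50202576 172.74142472]
[314.57794605 186.08087181]
[314.60529161 190.92361715]
[] [(0.87, [314.2, 207.2])]
[(0.68, [252.1, 126.3]), (0.58, [407.9, 205.9])] [(0.67, [410.7, 208.5]), (0.44, [314.3, 298.5])]
```

View pics/w1.png

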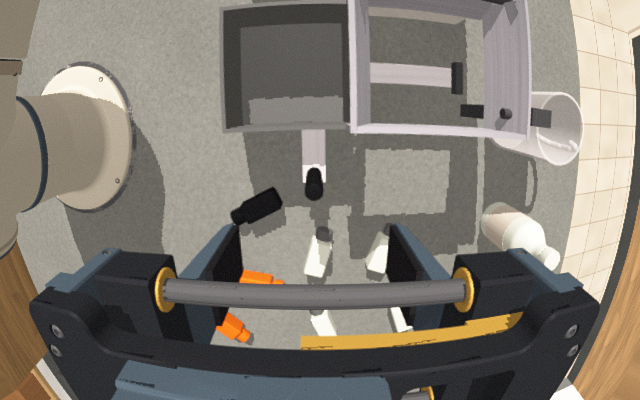

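Wrist view: the post top is at (314,190) and its foot at (314,173), matching my estimate to the pixel. The black look-alike at (257,205) is clear of the fingers. I'll descend and grip.

Request:
drive_tool(
  commands=[
    [[0,0,0.1],[0,0,0],1],
    [[0,0,0.2],[0,0,0],1],
    [[0,0,0.29],[0,0,0],1],
    [[0,0,0.29],[0,0,0],1],
    [[0,0,0.29],[0,0,0],0],
    [[0,0,0.29],[0,0,0],0],
    [[0,0,0.29],[0,0,0],0],
    [[0,0,0.29],[0,0,0],0],
  ],
  newtons=20,
)

```text
clock: 5.05
tool_pos: [0.4358, -0.1075, 0.1156]
tool_rot: [[0.105, 0.994, 0.001], [0.994, -0.105, -0.0], [-0.0, 0.001, -1.0]]
contact_force: [-0.4, -0.8, -0.5]
width: 0.0543
finger_force: 0.0
```

Request:
drive_tool(
  commands=[
    [[0,0,0],[0,0,0],0],
    [[0,0,0],[0,0,0],0],
    [[0,0,0],[0,0,0],0],
    [[0,0,0],[0,0,0],0],
    [[0,0.04,0],[0,0,0],0],
    [[0,0.08,0],[0,0,0],0],
    [[0,0.12,0],[0,0,0],0],
    [[0,0.16,0],[0,0,0],0],
    [[0,0.2,0],[0,0,0],0],
    [[0,0.2,0],[0,0,0],0],
  ],
)

```text
clock: 6.3
tool_pos: [0.5364, -0.1165, 0.1149]
tool_rot: [[0.105, 0.994, 0.001], [0.994, -0.105, 0.002], [0.002, 0.001, -1.0]]
contact_force: [2.7, 13.4, 3.9]
width: 0.0182
finger_force: 20.0
```

Request:
drive_tool(
  commands=[
    [[0.006,0.02,0],[0,0,0],0],
    [[0.007,0.04,0],[0,0,0],0],
    [[0.008,0.05,0],[0,0,0],0],
    [[0.008,0.06,0],[0,0,0],0],
    [[0.008,0.06,0],[0,0,0],0],
    [[0.008,0.06,0],[0,0,0],0],
  ],
)

```text
clock: 7.05
tool_pos: [0.5658, -0.1186, 0.1151]
tool_rot: [[0.105, 0.994, 0.001], [0.994, -0.105, -0.002], [-0.002, 0.001, -1.0]]
contact_force: [0.7, -10.9, -2.3]
width: 0.0183
finger_force: 20.0
```

Request:
drive_tool(
  commands=[
    [[-0.003,0.01,0],[0,0,0],0],
    [[-0.003,0.02,0],[0,0,0],0],
    [[-0.003,0.03,0],[0,0,0],0],
    [[-0.003,0.03,0],[0,0,0],0],
  ],
)

```text
clock: 7.55
tool_pos: [0.5808, -0.1201, 0.115]
tool_rot: [[0.105, 0.994, 0.001], [0.994, -0.105, -0.0], [0.0, 0.001, -1.0]]
contact_force: [1.9, 0.1, 0.5]
width: 0.0182
finger_force: 20.0
```

Request:
drive_tool(
  commands=[
    [[0.0002,0.006,0],[0,0,0],0],
    [[0.0002,0.012,0],[0,0,0],0],
    [[0.0002,0.012,0],[0,0,0],0],
  ],
)

```text
clock: 7.92
tool_pos: [0.5863, -0.1206, 0.115]
tool_rot: [[0.105, 0.994, 0.0], [0.994, -0.105, 0.0], [0.0, 0.0, -1.0]]
contact_force: [0.8, 0.9, -0.1]
width: 0.0182
finger_force: 20.0
```

Request:
drive_tool(
  commands=[
    [[0.0002,0.006,0],[0,0,0],0],
    [[0.0004,0.012,0],[0,0,0],0],
    [[0.0004,0.012,0],[0,0,0],0],
  ],
)

```text
clock: 8.3
tool_pos: [0.5924, -0.1211, 0.115]
tool_rot: [[0.105, 0.994, 0.0], [0.994, -0.105, -0.0], [-0.0, 0.0, -1.0]]
contact_force: [-0.4, 0.7, 0.7]
width: 0.0187
finger_force: 20.0
```

Request:
drive_tool(
  commands=[
    [[0.0002,0.006,0],[0,0,0],0],
    [[0.0004,0.012,0],[0,0,0],0],
    [[0.0004,0.012,0],[0,0,0],0],
  ],
)

```text
clock: 8.68
tool_pos: [0.5982, -0.1216, 0.115]
tool_rot: [[0.105, 0.994, 0.0], [0.994, -0.105, -0.0], [-0.0, 0.0, -1.0]]
contact_force: [-2.3, -0.5, 0.1]
width: 0.0185
finger_force: 20.0
```

Run:
```python
from h import *
cal=robot.get_calibration('wrist')
snap('wrist','w2.png')
snap('side','s2.png')
a=cv2.imread('pics/w2.png')[0:260,150:550]; b=cv2.imread('pics/s2.png')[90:260,230:430]
cv2.imwrite('pics/m2.png',np.hstack([cv2.resize(a,(400,260)),cv2.resize(b,(400,340))[:260]]))
```

```text
(no output)
```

View pics/m2.png

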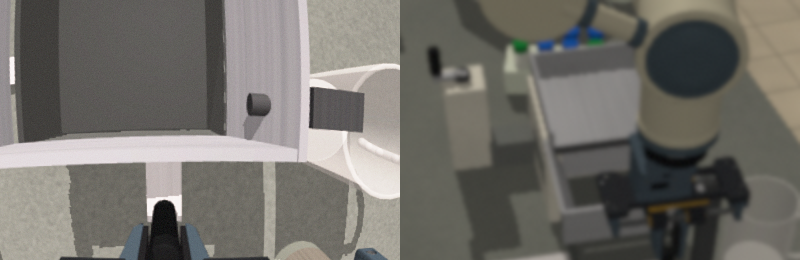

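The box now fills the spout opening, with the post between the fingers at about (163,215). I'll push on until the stop pushes back.

Request:
drive_tool(
  commands=[
    [[0.0003,0.006,0],[0,0,0],0],
    [[0.0005,0.012,0],[0,0,0],0],
    [[0.0005,0.012,0],[0,0,0],0],
  ],
)

```text
clock: 9.15
tool_pos: [0.5984, -0.1215, 0.1144]
tool_rot: [[0.105, 0.994, -0.01], [0.994, -0.105, 0.001], [-0.0, -0.01, -1.0]]
contact_force: [-32.4, -1.5, 18.7]
width: 0.0185
finger_force: 20.0
```

Stop reached at −32 N, so the box is home. I'll release, rise, and look at the bottles from beside them.

Request:
drive_tool(
  commands=[
    [[0,-0.012,0],[0,0,0],0],
    [[0,-0.012,0],[0,0,0],0.5],
    [[0,-0.012,0],[0,0,0],0.5],
    [[0,-0.012,0],[0,0,0],0.5],
    [[0,-0.012,0],[0,0,0],0.5],
    [[0,-0.012,-0.1],[0,0,0],0.6],
    [[0,-0.012,-0.2],[0,0,0],1],
    [[-0.05,-0.04,-0.3],[0,0,0],1],
    [[-0.16,-0.08,-0.35],[0,0,0],1],
    [[-0.26,-0.12,-0.37],[0,0,0],1],
  ],
)

```text
clock: 10.4
tool_pos: [0.5305, -0.2464, 0.302]
tool_rot: [[0.104, 0.995, 0.003], [0.995, -0.104, -0.002], [-0.001, 0.003, -1.0]]
contact_force: [1.2, -0.7, -0.4]
width: 0.0904
finger_force: 0.0
```

Request:
drive_tool(
  commands=[
    [[-0.1,-0.04,0],[0,0,0],1],
    [[-0.21,-0.08,0],[0,0,0],1],
    [[-0.32,-0.1,0],[0,0,0],1],
    [[-0.4,-0.12,0],[0,0,0],1],
    [[-0.4,-0.12,0],[0,0,0],1],
    [[-0.4,-0.12,0],[0,0,0],1],
  ],
)

```text
clock: 11.15
tool_pos: [0.45, -0.4371, 0.2999]
tool_rot: [[0.105, 0.994, 0.0], [0.994, -0.105, 0.0], [0.0, -0.0, -1.0]]
contact_force: [0.3, 0.7, -0.1]
width: 0.091
finger_force: 0.0
```

Run:
```python
from h import *
cal=robot.get_calibration('wrist')
im=snap('wrist','w3.png'); print([(p,q,np.round(at('wrist',q,.02,cal)[:2],3).tolist()) for p,q in find('wrist','bottle1',8)])
import json; json.dump({k:np.array(v).tolist() for k,v in cal.items() if k in('K','world_to_cam')},open('cal3.json','w'))
# white segmentation rectified on z=.024 plane
xs=np.arange(.33,.67,.001); ys=np.arange(-.12,-.52,-.001)
m=np.array([[proj('wrist',[x,y,.032],cal) for x in xs] for y in ys],np.float32)
r=cv2.remap(im,m[...,0],m[...,1],cv2.INTER_LINEAR); cv2.imwrite('pics/r3.png',cv2.resize(r[:,:,::-1],None,fx=1.5,fy=1.5))
h=cv2.cvtColor(r,cv2.COLOR_RGB2HSV); b=((h[...,1]<60)&(h[...,2]>150)).astype(np.uint8)
n,l,s,c=cv2.connectedComponentsWithStats(b)
for i in range(1,n):
    if s[i,4]>400:
        q=cv2.minAreaRect(np.argwhere(l==i)[:,::-1].astype(np.float32)); print(s[i,4],.33+q[0][0]*.001,-.12-q[0][1]*.001,q[1],q[2])
```

```text
[(0.92, [355.3, 203.7], [0.511, -0.515]), (0.82, [222.3, 10.6], [0.331, -0.173]), (0.68, [385.6, 129.8], [0.568, -0.398]), (0.68, [225.6, 87.0], [0.324, -0.302]), (0.66, [353.5, 45.7], [0.53, -0.261]), (0.58, [184.5, 149.6], [0.238, -0.392]), (0.56, [285.1, 47.6], [0.425, -0.253])]
15967 0.3884452896118164 -0.34877532958984375 (139.88584899902344, 350.5916442871094) 5.8508758544921875
433 0.46436570739746097 -0.24052884674072267 (23.5535888671875, 45.341487884521484) 1.9091522693634033
1890 0.5286292114257812 -0.26186614990234375 (32.47683334350586, 60.874446868896484) 25.559965133666992
15458 0.59841064453125 -0.4037821044921875 (230.8577117919922, 142.24447631835938) 88.95201873779297
2407 0.43240129852294923 -0.3937624816894531 (67.02092742919922, 66.41545867919922) 62.241458892822266
893 0.47820889282226564 -0.42914041137695313 (62.5670051574707, 46.428688049316406) 24.443954467773438
534 0.3748058776855469 -0.44537643432617186 (39.69827651977539, 30.9125919342041) 77.47119140625
```

View pics/r3.png

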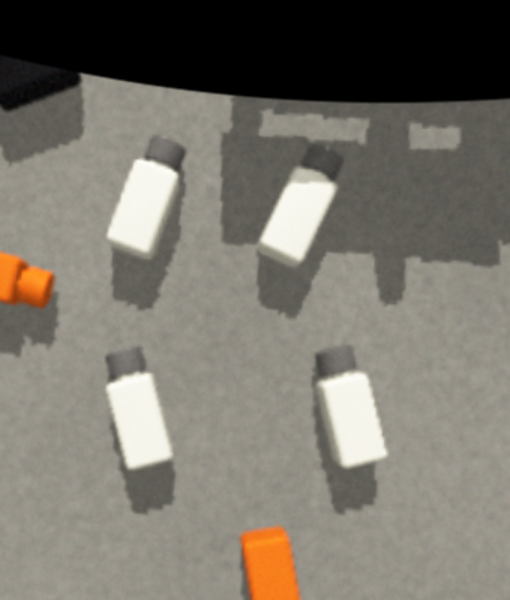

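The rectified view at z = 32 mm shows all four white bottles cleanly. The body centres are A at (145,206), B at (298,217), C at (140,420) and D at (353,420), all with caps towards +y. Orange and black are well clear. First pick is A.

```bash
cat >> h.py <<'E'
T=np.array([.597,.194]); YAW=-.086
XH=np.array([np.cos(YAW),np.sin(YAW)]); YH=np.array([-XH[1],XH[0]])
B={'A':(.4267,-.2573,69.7),'B':(.5287,-.2647,64.3),'C':(.4233,-.4003,102.3),'D':(.5653,-.400,104.4)}
S={1:(-.034,.038),2:(.034,.038),3:(-.034,-.058),4:(.034,-.058)}
def pick(n,z=.006): x,y,a=B[n]; to([x,y,z],np.radians(a-90))
def slot(n,z=.172): q=T+S[n][0]*XH+S[n][1]*YH; print(q); to([*q,z],YAW)
E
python3 -c "
from h import *
pick('A',.1);pick('A')"
```

```text
shift [ 0.3516 -0.0845  0.4003] rz 0.0398 (dyaw -0.250)
shift [ 0.3516 -0.0846  0.5883] rz 0.0398 (dyaw -0.250)
```

Request:
drive_tool(
  commands=[
    [[0.11,-0.03,0.03],[0,0,0.02],0.6],
    [[0.22,-0.06,0.1],[0,0,0.04],0.6],
    [[0.31,-0.08,0.2],[0,0,0.04],0.6],
    [[0.351,-0.0845,0.3],[0,0,0.04],0.6],
    [[0.351,-0.0845,0.4],[0,0,0.04],0.6],
    [[0.351,-0.0845,0.5],[0,0,0.04],0.6],
    [[0.351,-0.0845,0.588],[0,0,0.04],0.6],
    [[0.351,-0.0845,0.588],[0,0,0.04],0.6],
    [[0.351,-0.0845,0.588],[0,0,0.04],0],
    [[0.351,-0.0845,0.588],[0,0,0.04],0],
  ],
  newtons=25,
)

```text
clock: 12.5
tool_pos: [0.4274, -0.2591, 0.0078]
tool_rot: [[0.349, 0.937, 0.002], [0.937, -0.349, -0.002], [-0.001, 0.003, -1.0]]
contact_force: [-0.4, 0.2, -0.8]
width: 0.0376
finger_force: 0.0
```

Request:
drive_tool(
  commands=[
    [[0,0,0],[0,0,0],0],
    [[0,0,0],[0,0,0],0],
    [[0,0,0],[0,0,0],0],
    [[0,0,0],[0,0,0],0],
    [[0,0,-0.05],[0,0,0],0],
  ],
)

```text
clock: 13.12
tool_pos: [0.4254, -0.2578, 0.0302]
tool_rot: [[0.349, 0.937, -0.002], [0.937, -0.349, 0.002], [0.001, -0.003, -1.0]]
contact_force: [-0.3, -0.5, 0.8]
width: 0.0006
finger_force: 0.0
```

```bash
python3 -c "
from h import *
to([.45,-.24,.3],YAW);slot(1,.3)"
```

```text
shift [ 0.051   0.032  -0.5397] rz -0.0431 (dyaw 0.271)
[0.56638963 0.23477996]
shift [ 1.0221 -0.0814 -0.5385] rz -0.0431 (dyaw 0.271)
```

Width is 0.6 mm, so the fingers closed on nothing. I'll rise and look.

Request:
drive_tool(
  commands=[
    [[-0.1,0.05,-0.15],[0,0,0],0.6],
    [[-0.2,0.06,-0.27],[0,0,0],0.6],
    [[-0.28,0.06,-0.4],[0,0,-0.02],0.6],
    [[-0.35,0.06,-0.5],[0,0,-0.04],0.6],
    [[-0.35,0.06,-0.54],[0,0,-0.04],0.6],
    [[-0.35,0.06,-0.54],[0,0,-0.04],0.6],
  ],
)

```text
clock: 13.88
tool_pos: [0.3936, -0.4355, 0.3046]
tool_rot: [[0.107, 0.994, 0.003], [0.994, -0.107, -0.005], [-0.004, 0.004, -1.0]]
contact_force: [-0.3, -0.4, -1.1]
width: 0.0542
finger_force: 0.0
```

```bash
cat >> h.py <<'E'
def rect(fn,xs=(.33,.67),ys=(-.12,-.52),z=.032,save=True):
    cal=robot.get_calibration('wrist'); im=robot.capture('wrist')
    xs=np.arange(xs[0],xs[1],.001); ys=np.arange(ys[0],ys[1],-.001)
    m=np.array([[proj('wrist',[x,y,z],cal) for x in xs] for y in ys],np.float32)
    r=cv2.remap(im,m[...,0],m[...,1],cv2.INTER_LINEAR)
    cv2.imwrite('pics/full_'+fn,im[:,:,::-1])
    cv2.imwrite('pics/'+fn,cv2.resize(r[:,:,::-1],None,fx=1.5,fy=1.5))
    return r
E
python3 - <<'E'
from h import *
rect('r4.png')
im=snap('side','s4.png'); print([(p,q,np.round(at('side',q,.016)[:2],3).tolist()) for p,q in find('side','bottle1',9)])
E
```

```text
[(0.96, [249.1, 365.8], [0.236, -0.378]), (0.89, [315.3, 298.5], [0.43, -0.249]), (0.83, [381.6, 384.9], [0.514, -0.502]), (0.74, [381.9, 330.3], [0.563, -0.38]), (0.74, [329.6, 350.0], [0.426, -0.393]), (0.64, [265.1, 287.0], [0.312, -0.178]), (0.58, [273.8, 328.2], [0.31, -0.301]), (0.56, [354.3, 293.9], [0.532, -0.264])]
```

View pics/r4.png

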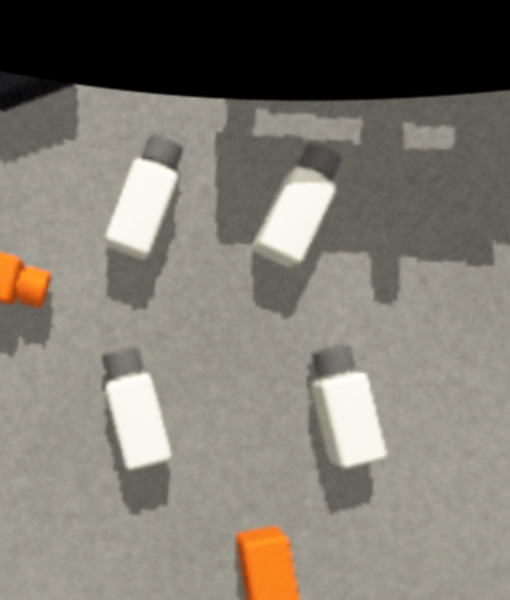

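A hasn't moved at all, although the fingers closed where I measured it. I'll go down again and look before closing.

```bash
python3 -c "
from h import *
pick('A',.006)"
```

```text
shift [0.3553 0.0298 0.5888] rz 0.0396 (dyaw -0.249)
```

Request:
drive_tool(
  commands=[
    [[0.11,0.01,0.05],[0,0,0.02],0.6],
    [[0.22,0.02,0.1],[0,0,0.04],0.6],
    [[0.31,0.03,0.2],[0,0,0.04],0.6],
    [[0.355,0.03,0.3],[0,0,0.04],0.6],
    [[0.355,0.03,0.4],[0,0,0.04],0.6],
    [[0.355,0.03,0.5],[0,0,0.04],0.6],
    [[0.355,0.03,0.588],[0,0,0.04],0.6],
    [[0.355,0.03,0.588],[0,0,0.04],0.6],
  ],
)

```text
clock: 15.02
tool_pos: [0.4241, -0.255, 0.004]
tool_rot: [[0.348, 0.937, -0.006], [0.937, -0.348, 0.005], [0.003, -0.008, -1.0]]
contact_force: [-0.0, 0.5, 0.9]
width: 0.0543
finger_force: 0.0
```

Run:
```python
from h import *
snap('wrist','w5.png');snap('side','s5.png')
a=cv2.imread('pics/w5.png')[100:400,150:500]; b=cv2.imread('pics/s5.png')[225:375,230:405]
cv2.imwrite('pics/m5.png',np.hstack([a,cv2.resize(b,(350,300))]))
o=robot.get_obs();print(o['tool_pos'],o['width'])
```

```text
[ 0.42645339 -0.25714897  0.00724876] 0.0547999868861813
```

View pics/m5.png

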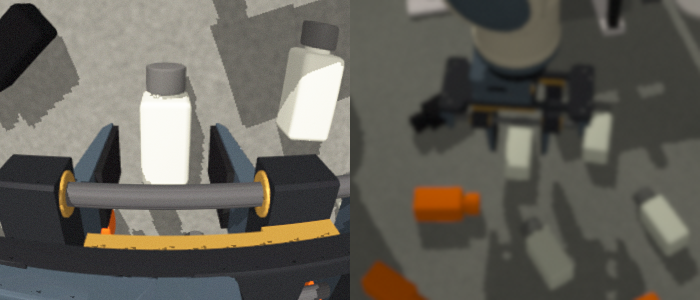

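The bottle body does lie between the fingers: in the left half it spans (140–190, 95–185) with the fingers on both sides. I'll close with no lift.

Request:
drive_tool(
  commands=[
    [[0,0,0],[0,0,0],0],
    [[0,0,0],[0,0,0],0],
    [[0,0,0],[0,0,0],0],
    [[0,0,0],[0,0,0],0],
    [[0,0,0],[0,0,0],0],
    [[0,0,0],[0,0,0],0],
  ],
)

```text
clock: 15.88
tool_pos: [0.4269, -0.258, 0.007]
tool_rot: [[0.349, 0.937, -0.0], [0.937, -0.349, 0.0], [0.0, -0.0, -1.0]]
contact_force: [-0.1, -0.5, -0.2]
width: 0.0008
finger_force: 0.0
```

Run:
```python
from h import *
snap('wrist','w6.png');snap('side','s6.png')
a=cv2.imread('pics/w6.png')[100:400,150:500]; b=cv2.imread('pics/s6.png')[225:375,230:405]
cv2.imwrite('pics/m6.png',np.hstack([a,cv2.resize(b,(350,300))]))
o=robot.get_obs();print(o['tool_pos'],o['width'],o['finger_force'])
```

```text
[ 0.4269335  -0.25802533  0.00699324] 0.0006422568405303477 0.0
```

View pics/m6.png

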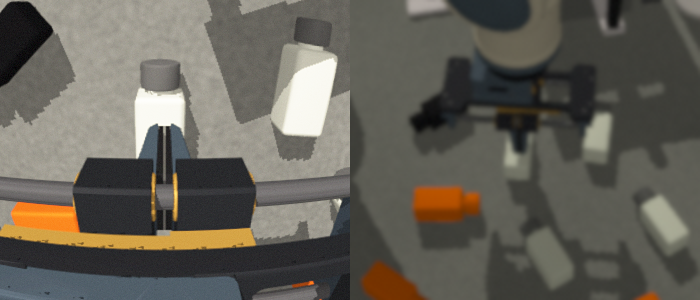

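```bash
python3 - <<'E'
from h import *
cal=robot.get_calibration('wrist'); o=robot.get_obs();p=o['tool_pos']
for dz in (0,.01,.019,.03,.04,.05): print(dz,proj('wrist',p+[0,0,dz],cal), proj('side',p+[0,0,dz]))
E
python3 - <<'E'
import cv2
im=cv2.imread('pics/w6.png')
print(im[205:245:2,315].mean(1).astype(int), im[205:245:2,308].mean(1).astype(int))
E
```

```text
0 [313.92816144 228.77944835] [314.99175787 303.65513026]
0.01 [313.92846607 234.35601644] [314.92798796 301.5836214 ]
0.019 [313.928769   239.80233087] [314.86990344 299.69679754]
0.03 [313.92918221 247.08068935] [314.79800444 297.36122221]
0.04 [313.9296057  254.37070114] [314.73175941 295.20931139]
0.05 [313.93008293 262.39355233] [314.66465725 293.02955741]
[247 248 247 247 247 247 247 247 246 247 240 125 132 136 129 112  91  92
  90  94] [248 247 247 247 247 247 247 247 247 241 207  94  70  57  57  49  48  46
  39  39]
```

The fingers shut above the bottle's top with no contact, so the fingertips may be higher than the reading says. I'll open and feel down for the bench in small steps.

Request:
drive_tool(
  commands=[
    [[0,0,0],[0,0,0],0.6],
    [[0,0,0],[0,0,0],0.6],
    [[0,0,0],[0,0,0],0.6],
    [[0,0,0],[0,0,0],0.6],
    [[0,0,0],[0,0,0],0.6],
    [[0,0,0.01],[0,0,0],0.6],
    [[0,0,0.01],[0,0,0],0.6],
  ],
)

```text
clock: 16.85
tool_pos: [0.4267, -0.2578, 0.0016]
tool_rot: [[0.349, 0.937, -0.001], [0.937, -0.349, 0.0], [0.0, -0.001, -1.0]]
contact_force: [-1.0, 0.8, -0.9]
width: 0.0546
finger_force: 0.0
```

Request:
drive_tool(
  commands=[
    [[0,0,0.01],[0,0,0],0.6],
    [[0,0,0.01],[0,0,0],0.6],
  ],
)

```text
clock: 17.1
tool_pos: [0.4268, -0.2578, -0.0034]
tool_rot: [[0.349, 0.937, -0.0], [0.937, -0.349, 0.0], [0.0, -0.001, -1.0]]
contact_force: [-0.1, -0.2, 0.3]
width: 0.0545
finger_force: 0.0
```

There is no contact at z = −3 mm, so the z reading is biased. I'll keep stepping.

Request:
drive_tool(
  commands=[
    [[0,0,0.01],[0,0,0],0.6],
    [[0,0,0.02],[0,0,0],0.6],
    [[0,0,0.02],[0,0,0],0.6],
  ],
)

```text
clock: 17.48
tool_pos: [0.4267, -0.2578, -0.0134]
tool_rot: [[0.349, 0.937, -0.001], [0.937, -0.349, 0.0], [0.0, -0.001, -1.0]]
contact_force: [0.6, 0.4, 0.1]
width: 0.055
finger_force: 0.0
```

Request:
drive_tool(
  commands=[
    [[0,0,0.01],[0,0,0],0.6],
    [[0,0,0.01],[0,0,0],0.6],
  ],
)

```text
clock: 17.73
tool_pos: [0.4268, -0.2579, -0.0183]
tool_rot: [[0.349, 0.937, -0.0], [0.937, -0.349, 0.0], [0.0, -0.0, -1.0]]
contact_force: [-0.6, 0.5, -0.2]
width: 0.055
finger_force: 0.0
```

Request:
drive_tool(
  commands=[
    [[0,0,0.01],[0,0,0],0.6],
    [[0,0,0.01],[0,0,0],0.6],
  ],
)

```text
clock: 17.98
tool_pos: [0.4268, -0.2579, -0.0233]
tool_rot: [[0.349, 0.937, -0.0], [0.937, -0.349, 0.0], [0.0, -0.001, -1.0]]
contact_force: [0.1, 0.4, 0.0]
width: 0.0549
finger_force: 0.0
```

Request:
drive_tool(
  commands=[
    [[0,0,0.006],[0,0,0],0.6],
    [[0,0,0.006],[0,0,0],0.6],
  ],
)

```text
clock: 18.23
tool_pos: [0.4269, -0.2579, -0.0262]
tool_rot: [[0.349, 0.937, -0.0], [0.937, -0.349, 0.0], [0.0, -0.0, -1.0]]
contact_force: [-0.4, 0.7, -0.3]
width: 0.0543
finger_force: 0.0
```

Request:
drive_tool(
  commands=[
    [[0,0,0.006],[0,0,0],0.6],
    [[0,0,0.006],[0,0,0],0.6],
  ],
)

```text
clock: 18.48
tool_pos: [0.4268, -0.2579, -0.0292]
tool_rot: [[0.349, 0.937, -0.0], [0.937, -0.349, 0.0], [0.0, -0.0, -1.0]]
contact_force: [0.7, 0.3, 0.1]
width: 0.0543
finger_force: 0.0
```

Request:
drive_tool(
  commands=[
    [[0,0,0.006],[0,0,0],0.6],
    [[0,0,0.006],[0,0,0],0.6],
  ],
)

```text
clock: 18.73
tool_pos: [0.4268, -0.258, -0.0322]
tool_rot: [[0.349, 0.937, -0.0], [0.937, -0.349, 0.0], [0.0, -0.0, -1.0]]
contact_force: [-0.5, 0.5, -0.2]
width: 0.0549
finger_force: 0.0
```

Request:
drive_tool(
  commands=[
    [[0,0,0],[0,0,0],0],
    [[0,0,0],[0,0,0],0],
    [[0,0,0],[0,0,0],0],
    [[0,0,0],[0,0,0],0],
    [[0,0,0],[0,0,0],0],
  ],
)

```text
clock: 19.35
tool_pos: [0.4269, -0.258, -0.0319]
tool_rot: [[0.349, 0.937, -0.0], [0.937, -0.349, -0.0], [-0.0, 0.0, -1.0]]
contact_force: [-1.0, 0.1, 1.3]
width: 0.0318
finger_force: 25.0
```

Now it's gripped: 31.8 mm at 25 N. The tool's z reading is clearly off by more than 30 mm, so I'll take heights relative to this reading, with the bottle on the bench at −0.032. I'll lift and carry.

Request:
drive_tool(
  commands=[
    [[0,0,-0.03],[0,0,0],0],
    [[0,0,-0.1],[0,0,0],0],
    [[0,0,-0.2],[0,0,0],0],
    [[0,0,-0.3],[0,0,-0.02],0],
    [[0,0,-0.4],[0,0,-0.04],0],
    [[0,0,-0.5],[0,0,-0.04],0],
    [[0,0,-0.52],[0,0,-0.043],0],
    [[0,0,-0.52],[0,0,-0.043],0],
  ],
)

```text
clock: 20.35
tool_pos: [0.4269, -0.258, 0.2287]
tool_rot: [[0.086, 0.996, 0.001], [0.996, -0.086, -0.001], [-0.001, 0.001, -1.0]]
contact_force: [0.5, 0.8, -1.2]
width: 0.032
finger_force: 25.0
```

Run:
```python
from h import *
slot(1,.23)
snap('side','s7.png');snap('scene','sc7.png')
cal=robot.get_calibration('wrist');o=robot.get_obs();p=o['tool_pos']
print(p, [proj('side',p+[0,0,d]).round(1) for d in (0,.03,.06)],[proj('scene',p+[0,0,d]).round(1) for d in (0,.03,.06)])
a=cv2.imread('pics/s7.png');b=cv2.imread('pics/sc7.png')
u,v=proj('side',p).astype(int);s,t=proj('scene',p).astype(int)
print(u,v,s,t)
cv2.imwrite('pics/m7.png',np.hstack([cv2.resize(a[v-50:v+50,u-50:u+50],(400,400),interpolation=2),cv2.resize(b[t-50:t+50,s-50:s+50],(400,400),interpolation=2)]))
```

```text
[0.56638963 0.23477996]
shift [ 1.0059  0.193  -0.0032] rz -0.0000 (dyaw 0.000)
[ 0.42627434 -0.25749074  0.22702736] [array([313., 251.]), array([312.8, 242.5]), array([312.5, 233.6])] [array([244.2, 181.8]), array([243.4, 174.9]), array([242.6, 167.9])]
313 250 244 181
```

View pics/m7.png

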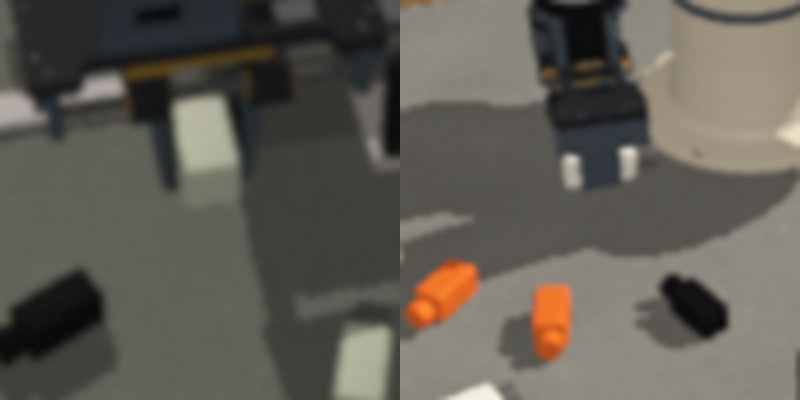

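In both crops the fingertips sit level with the bottle's underside, in scene at about (600,188). The real tip is about 15 mm above the reading here and about 33 mm above it near the bench. So I'll feel for contact when placing.

Request:
drive_tool(
  commands=[
    [[0.11,0.02,-0.02],[0,0,0],0],
    [[0.22,0.04,-0.04],[0,0,0],0],
    [[0.33,0.06,-0.06],[0,0,0],0],
    [[0.44,0.08,-0.06],[0,0,0],0],
    [[0.55,0.1,-0.06],[0,0,0],0],
    [[0.66,0.12,-0.06],[0,0,0],0],
    [[0.7,0.15,-0.06],[0,0,0],0],
    [[0.7,0.193,-0.06],[0,0,0],0],
    [[0.7,0.193,-0.06],[0,0,0],0],
    [[0.7,0.193,-0.06],[0,0,0],0],
  ],
)

```text
clock: 21.7
tool_pos: [0.5523, 0.0822, 0.257]
tool_rot: [[0.087, 0.996, -0.002], [0.996, -0.087, -0.0], [-0.0, -0.002, -1.0]]
contact_force: [-0.8, -0.2, 0.2]
width: 0.0318
finger_force: 25.0
```

Run:
```python
from h import *
rect('r8.png',(.43,.77),(.36,0),.192)
slot(1,.2)
```

```text
[0.56638963 0.23477996]
shift [0.3066 0.0016 0.1145] rz -0.0002 (dyaw 0.001)
```

View pics/r8.png

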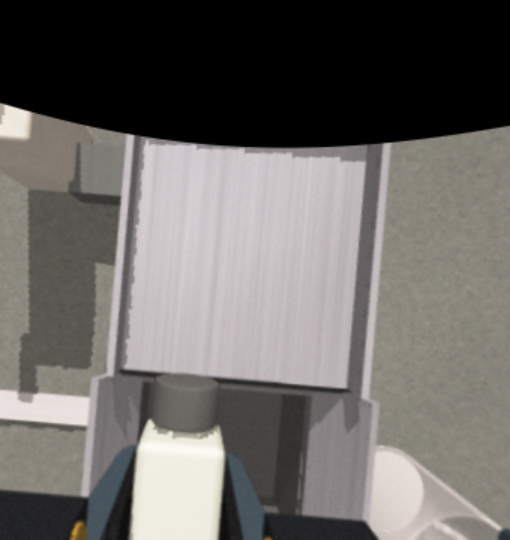

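The rectified view at z = 192 mm shows the tray rims centred on x ≈ 0.599 at y = 0.227 and x ≈ 0.589 at y = 0.112, matching my tray pose. Now slot 1.

Request:
drive_tool(
  commands=[
    [[0.1,0.0015,0],[0,0,0],0],
    [[0.2,0.0015,0],[0,0,0],0],
    [[0.3066,0.0015,0],[0,0,0],0],
    [[0.3066,0.0015,0.06],[0,0,0],0],
    [[0.3066,0.0015,0.12],[0,0,0],0],
    [[0.3066,0.0015,0.16],[0,0,0],0],
    [[0.3066,0.0015,0.19],[0,0,0],0],
    [[0.3066,0.0015,0.19],[0,0,0],0],
  ],
)

```text
clock: 22.75
tool_pos: [0.5666, 0.2346, 0.1623]
tool_rot: [[0.087, 0.996, -0.002], [0.996, -0.087, -0.0], [-0.001, -0.002, -1.0]]
contact_force: [0.0, -0.2, 0.1]
width: 0.0317
finger_force: 25.0
```

Request:
drive_tool(
  commands=[
    [[0,0,0.006],[0,0,0],0],
    [[0,0,0.01],[0,0,0],0],
    [[0,0,0.01],[0,0,0],0],
  ],
)

```text
clock: 23.12
tool_pos: [0.5674, 0.235, 0.1583]
tool_rot: [[0.086, 0.996, 0.0], [0.996, -0.086, 0.0], [0.0, 0.0, -1.0]]
contact_force: [0.4, -0.1, -0.0]
width: 0.032
finger_force: 25.0
```

Request:
drive_tool(
  commands=[
    [[0,0,0.006],[0,0,0],0],
    [[0,0,0.01],[0,0,0],0],
    [[0,0,0.01],[0,0,0],0],
  ],
)

```text
clock: 23.5
tool_pos: [0.5671, 0.235, 0.1528]
tool_rot: [[0.086, 0.996, -0.0], [0.996, -0.086, -0.0], [-0.0, -0.0, -1.0]]
contact_force: [-0.8, 0.1, -0.7]
width: 0.0318
finger_force: 25.0
```

Request:
drive_tool(
  commands=[
    [[0,0,0.006],[0,0,0],0],
    [[0,0,0.01],[0,0,0],0],
    [[0,0,0.01],[0,0,0],0],
  ],
)

```text
clock: 23.88
tool_pos: [0.5671, 0.235, 0.1478]
tool_rot: [[0.086, 0.996, -0.0], [0.996, -0.086, -0.0], [-0.0, -0.0, -1.0]]
contact_force: [-0.2, 0.8, -0.6]
width: 0.0321
finger_force: 25.0
```

Request:
drive_tool(
  commands=[
    [[0,0,0.006],[0,0,0],0],
    [[0,0,0.01],[0,0,0],0],
    [[0,0,0.01],[0,0,0],0],
  ],
)

```text
clock: 24.25
tool_pos: [0.5672, 0.235, 0.1428]
tool_rot: [[0.086, 0.996, -0.0], [0.996, -0.086, -0.0], [-0.0, -0.0, -1.0]]
contact_force: [0.4, 0.5, -0.8]
width: 0.032
finger_force: 25.0
```

Request:
drive_tool(
  commands=[
    [[0,0,0.006],[0,0,0],0],
    [[0,0,0.006],[0,0,0],0],
  ],
)

```text
clock: 24.5
tool_pos: [0.5672, 0.235, 0.1398]
tool_rot: [[0.086, 0.996, -0.0], [0.996, -0.086, -0.0], [-0.0, -0.0, -1.0]]
contact_force: [-0.3, -0.7, 0.1]
width: 0.0321
finger_force: 25.0
```

Request:
drive_tool(
  commands=[
    [[0,0,0.006],[0,0,0],0],
    [[0,0,0.006],[0,0,0],0],
  ],
)

```text
clock: 24.75
tool_pos: [0.5671, 0.235, 0.1368]
tool_rot: [[0.086, 0.996, -0.0], [0.996, -0.086, -0.0], [-0.0, -0.0, -1.0]]
contact_force: [0.4, -0.5, -0.8]
width: 0.0314
finger_force: 25.0
```

Request:
drive_tool(
  commands=[
    [[0,0,0.004],[0,0,0],0],
    [[0,0,0.004],[0,0,0],0],
    [[0,0,0.004],[0,0,0],0.48],
    [[0,0,0.004],[0,0,0],0.48],
    [[0,0,0.004],[0,0,0],0.48],
    [[0,0,0.004],[0,0,0],0.48],
    [[0,0,-0.06],[0,0,0],0.48],
    [[0,0,-0.16],[0,0,0],0.48],
    [[0,0,-0.24],[0,0,0],0.5],
    [[-0.1,0,-0.26],[0,0,0],0.6],
  ],
)

```text
clock: 26.0
tool_pos: [0.5643, 0.1869, 0.2697]
tool_rot: [[0.083, 0.997, 0.005], [0.997, -0.083, 0.002], [0.002, 0.004, -1.0]]
contact_force: [0.0, -0.4, 0.4]
width: 0.0526
finger_force: 0.0
```

Run:
```python
from h import *
pick('B',.26);pick('B',-.0305)
cal=robot.get_calibration('wrist');snap('wrist','w9.png')
print([(p,np.round(at('wrist',q,.185,cal)[:2],3).tolist()) for p,q in find('wrist','bottle1',9)])
```

```text
shift [-0.9061  0.0041  0.0177] rz 0.0581 (dyaw -0.365)
shift [-0.9072  0.0015  0.5987] rz 0.0581 (dyaw -0.365)
[(0.56, [0.381, 0.316])]
```

Request:
drive_tool(
  commands=[
    [[-0.11,0,0],[0,0,0],0.6],
    [[-0.22,0,0],[0,0,0],0.6],
    [[-0.33,0,0],[0,0,0],0.6],
    [[-0.44,0,0],[0,0,0],0.6],
    [[-0.55,0,0],[0,0,0.01],0.6],
    [[-0.66,0.002,0],[0,0,0.03],0.6],
    [[-0.77,0.003,0.02],[0,0,0.05],0.6],
    [[-0.86,0.004,0.1],[0,0,0.058],0.6],
    [[-0.903,0.004,0.2],[0,0,0.058],0.6],
    [[-0.903,0.004,0.2],[0,0,0.058],0.6],
  ],
)

```text
clock: 27.35
tool_pos: [0.5238, -0.2646, 0.1637]
tool_rot: [[0.438, 0.899, -0.006], [0.899, -0.438, 0.004], [0.001, -0.007, -1.0]]
contact_force: [0.4, 0.3, 0.7]
width: 0.0547
finger_force: 0.0
```

Run:
```python
from h import *
pick('B',-.0305)
im=snap('side'); print([(p,q,np.round(at('side',q,.016)[:2],3).tolist()) for p,q in find('side','bottle1',9)])
```

```text
shift [0.0038 0.0114 0.3884] rz -0.0007 (dyaw 0.004)
[(0.92, [382.2, 332.9], [0.561, -0.386]), (0.9, [353.7, 291.5], [0.533, -0.257]), (0.82, [381.0, 384.8], [0.512, -0.502]), (0.72, [329.3, 351.3], [0.424, -0.396]), (0.7, [273.8, 281.0], [0.338, -0.166]), (0.61, [248.2, 365.2], [0.234, -0.376]), (0.6, [275.9, 328.2], [0.315, -0.303]), (0.53, [313.2, 136.9], [0.607, 0.417])]
```

Request:
drive_tool(
  commands=[
    [[0.003,0.01,0.1],[0,0,0],0.6],
    [[0.003,0.01,0.2],[0,0,0],0.6],
    [[0.003,0.01,0.3],[0,0,0],0.6],
    [[0.003,0.01,0.388],[0,0,0],0.6],
    [[0.003,0.01,0.388],[0,0,0],0],
    [[0.003,0.01,0.388],[0,0,0],0],
    [[0.003,0.01,0.388],[0,0,0],0],
    [[0.003,0.01,0.388],[0,0,0],0],
    [[0.003,0.01,0.388],[0,0,0],0],
    [[0.003,0.01,0.388],[0,0,0],0],
  ],
)

```text
clock: 28.7
tool_pos: [0.533, -0.2663, -0.0243]
tool_rot: [[0.436, 0.9, 0.004], [0.9, -0.436, -0.002], [-0.0, 0.004, -1.0]]
contact_force: [2.3, 3.2, 10.7]
width: 0.032
finger_force: 25.0
```

Request:
drive_tool(
  commands=[
    [[0,0,-0.03],[0,0,0],0],
    [[0,0,-0.1],[0,0,0],0],
    [[0,0,-0.2],[0,0,0],0],
    [[0,0,-0.3],[0,0,0],0],
    [[0,0,-0.4],[0,0,-0.02],0],
    [[0,0,-0.5],[0,0,-0.04],0],
    [[0,0,-0.58],[0,0,-0.058],0],
    [[0,0,-0.58],[0,0,-0.058],0],
    [[0,0,-0.58],[0,0,-0.058],0],
  ],
)

```text
clock: 29.82
tool_pos: [0.5307, -0.2654, 0.2636]
tool_rot: [[0.087, 0.996, 0.0], [0.996, -0.087, -0.0], [-0.0, 0.0, -1.0]]
contact_force: [-0.7, 0.3, -1.9]
width: 0.0318
finger_force: 25.0
```

Run:
```python
from h import *
slot(2,.26)
```

```text
[0.63413832 0.22893917]
shift [1.0029 0.1196 0.007 ] rz -0.0002 (dyaw 0.002)
```

Request:
drive_tool(
  commands=[
    [[0.11,0.013,0],[0,0,0],0],
    [[0.22,0.026,0],[0,0,0],0],
    [[0.33,0.04,0],[0,0,0],0],
    [[0.44,0.05,0],[0,0,0],0],
    [[0.55,0.06,0],[0,0,0],0],
    [[0.66,0.08,0],[0,0,0],0],
    [[0.77,0.09,0],[0,0,0],0],
    [[0.88,0.105,0],[0,0,0],0],
    [[1.0,0.1196,0],[0,0,0],0],
    [[1.0,0.1196,0],[0,0,0],0],
  ],
)

```text
clock: 31.08
tool_pos: [0.6331, 0.2311, 0.2612]
tool_rot: [[0.083, 0.997, -0.003], [0.997, -0.083, 0.0], [-0.0, -0.003, -1.0]]
contact_force: [0.1, -1.6, -1.2]
width: 0.0313
finger_force: 25.0
```

Run:
```python
from h import *
slot(2,.145); print(robot.get_obs()['tool_pos'])
snap('wrist','w10.png');
```

```text
[0.63413832 0.22893917]
shift [-0.0042  0.0031  0.2324] rz 0.0004 (dyaw -0.003)
[0.63306897 0.23114219 0.26119525]
```

Request:
drive_tool(
  commands=[
    [[-0.002,0.002,0.08],[0,0,0],0],
    [[-0.002,0.002,0.16],[0,0,0],0],
    [[-0.002,0.002,0.21],[0,0,0],0],
    [[-0.002,0.002,0.23],[0,0,0],0],
    [[-0.002,0.002,0.235],[0,0,0],0],
    [[-0.002,0.002,0.235],[0,0,0],0],
  ],
)

```text
clock: 31.88
tool_pos: [0.6352, 0.2261, 0.1464]
tool_rot: [[0.087, 0.996, 0.001], [0.996, -0.087, 0.0], [0.0, 0.001, -1.0]]
contact_force: [0.4, 0.1, -0.7]
width: 0.0317
finger_force: 25.0
```

Request:
drive_tool(
  commands=[
    [[0,0,0.006],[0,0,0],0],
    [[0,0,0.008],[0,0,0],0],
    [[0,0,0.008],[0,0,0],0],
  ],
)

```text
clock: 32.25
tool_pos: [0.6348, 0.2263, 0.1416]
tool_rot: [[0.086, 0.996, 0.0], [0.996, -0.086, 0.0], [0.0, 0.0, -1.0]]
contact_force: [-0.4, 1.5, -1.1]
width: 0.0321
finger_force: 25.0
```

Request:
drive_tool(
  commands=[
    [[0,0,0],[0,0,0],0.48],
    [[0,0,0],[0,0,0],0.48],
    [[0,0,0],[0,0,0],0.48],
    [[0,0,0],[0,0,0],0.48],
    [[0,0,-0.06],[0,0,0],0.48],
    [[0,0,-0.16],[0,0,0],0.48],
    [[0,0,-0.24],[0,0,0],0.5],
    [[-0.1,0,-0.26],[0,0,0],0.6],
    [[-0.2,0,-0.26],[0,0,0],0.6],
    [[-0.3,0,-0.26],[0,0,0],0.6],
  ],
)

```text
clock: 33.5
tool_pos: [0.6216, 0.0755, 0.2718]
tool_rot: [[0.086, 0.996, 0.0], [0.996, -0.086, -0.0], [-0.0, 0.0, -1.0]]
contact_force: [0.2, -0.8, 0.3]
width: 0.0547
finger_force: 0.0
```

Run:
```python
from h import *
rect('r11.png',(.43,.77),(.36,0),.195)
pick('D',.27);pick('D',-.02)
im=snap('side'); print([(p,q,np.round(at('side',q,.016)[:2],3).tolist()) for p,q in find('side','bottle1',9)])
```

```text
shift [-0.946  -0.0279  0.0059] rz -0.0542 (dyaw 0.340)
shift [-0.9446 -0.0281  0.5859] rz -0.0542 (dyaw 0.340)
[(0.92, [275.7, 280.2], [0.343, -0.165]), (0.89, [327.8, 349.9], [0.422, -0.391]), (0.88, [275.5, 329.6], [0.313, -0.306]), (0.85, [379.3, 385.6], [0.508, -0.502]), (0.76, [381.9, 334.5], [0.559, -0.39]), (0.72, [252.0, 367.2], [0.242, -0.383]), (0.64, [313.2, 129.1], [0.619, 0.464]), (0.59, [338.0, 130.0], [0.708, 0.432]), (0.44, [294.2, 115.0], [0.572, 0.576])]
```

View pics/r11.png

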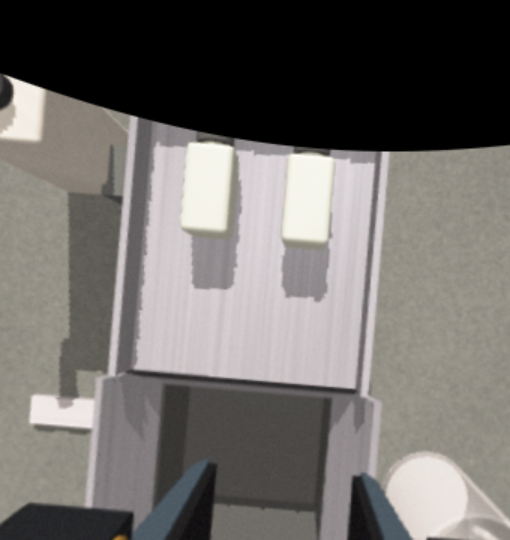

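Both bottles lie neatly in the tray, with body centres at (208,187) and (307,198) and caps away from the spout. D is next.

Request:
drive_tool(
  commands=[
    [[-0.11,0,0],[0,0,0],0.6],
    [[-0.22,0,0],[0,0,0],0.6],
    [[-0.33,0,0],[0,0,0],0.6],
    [[-0.44,0,0],[0,0,-0.01],0.6],
    [[-0.55,-0.01,0],[0,0,-0.02],0.6],
    [[-0.66,-0.015,0],[0,0,-0.03],0.6],
    [[-0.77,-0.02,0.05],[0,0,-0.05],0.6],
    [[-0.88,-0.025,0.12],[0,0,-0.054],0.6],
    [[-0.945,-0.028,0.2],[0,0,-0.054],0.6],
    [[-0.945,-0.028,0.2],[0,0,-0.054],0.6],
  ],
)

```text
clock: 34.9
tool_pos: [0.5656, -0.3931, 0.1675]
tool_rot: [[-0.248, 0.969, -0.004], [0.969, 0.248, 0.004], [0.005, -0.003, -1.0]]
contact_force: [-1.0, 0.3, 0.2]
width: 0.0548
finger_force: 0.0
```

Run:
```python
from h import *
pick('D',-.02)
```

```text
shift [-0.015  -0.0028  0.375 ] rz -0.0001 (dyaw 0.000)
```

Request:
drive_tool(
  commands=[
    [[-0.001,0,0.1],[0,0,0],0.6],
    [[-0.001,0,0.2],[0,0,0],0.6],
    [[-0.001,0,0.3],[0,0,0],0.6],
    [[-0.001,0,0.37],[0,0,0],0.6],
    [[-0.001,0,0.37],[0,0,0],0],
    [[-0.001,0,0.37],[0,0,0],0],
    [[-0.001,0,0.37],[0,0,0],0],
    [[-0.001,0,0.37],[0,0,0],0],
    [[-0.001,0,0.37],[0,0,0],0],
    [[-0.001,0,0.37],[0,0,0],0],
  ],
)

```text
clock: 36.15
tool_pos: [0.5687, -0.3937, -0.0111]
tool_rot: [[-0.25, 0.968, 0.003], [0.968, 0.25, -0.002], [-0.002, 0.003, -1.0]]
contact_force: [1.9, 2.3, 9.0]
width: 0.0318
finger_force: 25.0
```

Request:
drive_tool(
  commands=[
    [[0,0,-0.03],[0,0,0],0],
    [[0,0,-0.1],[0,0,0],0],
    [[0,0,-0.2],[0,0,0],0],
    [[0,0,-0.3],[0,0,0],0],
    [[0,0,-0.4],[0,0,0.02],0],
    [[0,0,-0.5],[0,0,0.04],0],
    [[0,0,-0.57],[0,0,0.054],0],
    [[0,0,-0.57],[0,0,0.054],0],
    [[0,0,-0.57],[0,0,0.054],0],
  ],
)

```text
clock: 37.28
tool_pos: [0.5668, -0.3929, 0.2717]
tool_rot: [[0.085, 0.996, -0.0], [0.996, -0.085, 0.0], [0.0, -0.0, -1.0]]
contact_force: [0.6, -1.0, -1.6]
width: 0.0317
finger_force: 25.0
```

Run:
```python
from h import *
slot(4,.26)
```

```text
[0.62589249 0.13329395]
shift [1.0586 0.0279 0.0234] rz 0.0001 (dyaw -0.001)
```

Request:
drive_tool(
  commands=[
    [[0.12,0.003,0],[0,0,0],0],
    [[0.24,0.006,0],[0,0,0],0],
    [[0.36,0.01,0],[0,0,0],0],
    [[0.48,0.012,0],[0,0,0],0],
    [[0.6,0.015,0],[0,0,0],0],
    [[0.72,0.02,0],[0,0,0],0],
    [[0.84,0.023,0],[0,0,0],0],
    [[0.96,0.025,0],[0,0,0],0],
    [[1.0,0.028,0],[0,0,0],0],
    [[1.0,0.028,0],[0,0,0],0],
  ],
)

```text
clock: 38.52
tool_pos: [0.6238, 0.1046, 0.2705]
tool_rot: [[0.084, 0.996, -0.002], [0.996, -0.084, -0.0], [-0.0, -0.002, -1.0]]
contact_force: [0.3, -1.4, 0.4]
width: 0.0318
finger_force: 25.0
```

Request:
drive_tool(
  commands=[
    [[0.065,0,0.06],[0,0,0],0],
    [[0.071,0,0.12],[0,0,0],0],
    [[0.071,0,0.18],[0,0,0],0],
    [[0.071,0,0.2],[0,0,0],0],
    [[0.071,0,0.21],[0,0,0],0],
    [[0.071,0,0.21],[0,0,0],0],
  ],
)

```text
clock: 39.28
tool_pos: [0.6278, 0.1386, 0.1672]
tool_rot: [[0.087, 0.996, 0.001], [0.996, -0.087, 0.0], [0.0, 0.001, -1.0]]
contact_force: [0.6, 0.0, -0.4]
width: 0.032
finger_force: 25.0
```

Run:
```python
from h import *
slot(4,.154); o=robot.get_obs();print(o['tool_pos'],o['contact_force'])
```

```text
[0.62589249 0.13329395]
shift [-0.011  -0.0029  0.0264] rz -0.0002 (dyaw 0.001)
[0.62781016 0.13862443 0.16719028] [ 0.61062995  0.03836524 -0.42853531]
```

Request:
drive_tool(
  commands=[
    [[0,-0.003,0.01],[0,0,0],0],
    [[0,-0.003,0.018],[0,0,0],0],
    [[0,-0.003,0.018],[0,0,0],0],
  ],
)

```text
clock: 39.65
tool_pos: [0.6257, 0.1393, 0.1573]
tool_rot: [[0.086, 0.996, -0.0], [0.996, -0.086, -0.0], [-0.0, -0.0, -1.0]]
contact_force: [0.4, 0.1, -0.4]
width: 0.0319
finger_force: 25.0
```

Request:
drive_tool(
  commands=[
    [[0,0,0.006],[0,0,0],0],
    [[0,0,0.01],[0,0,0],0],
    [[0,0,0.01],[0,0,0],0],
  ],
)

```text
clock: 40.02
tool_pos: [0.6261, 0.1394, 0.1538]
tool_rot: [[0.086, 0.996, 0.001], [0.996, -0.086, 0.0], [0.0, 0.001, -1.0]]
contact_force: [-6.2, -0.2, 16.4]
width: 0.0317
finger_force: 25.0
```

Request:
drive_tool(
  commands=[
    [[0,0,0.006],[0,0,0],0],
    [[0,0,0.01],[0,0,0],0],
    [[0,0,0.01],[0,0,0],0],
  ],
)

```text
clock: 40.4
tool_pos: [0.6261, 0.1396, 0.15]
tool_rot: [[0.086, 0.996, 0.002], [0.996, -0.086, 0.001], [0.001, 0.002, -1.0]]
contact_force: [-11.2, 0.3, 31.7]
width: 0.0319
finger_force: 25.0
```

The bottle touched the tray floor at z = 0.154. I'll ease up and release.

Request:
drive_tool(
  commands=[
    [[0,0,-0.014],[0,0,0],0],
    [[0,0,-0.014],[0,0,0],0.48],
    [[0,0,-0.014],[0,0,0],0.48],
    [[0,0,-0.014],[0,0,0],0.48],
    [[0,0,-0.014],[0,0,0],0.48],
    [[0,0,-0.08],[0,0,0],0.48],
    [[0,0,-0.16],[0,0,0],0.48],
    [[0,0,-0.24],[0,0,0],0.5],
    [[-0.1,0,-0.24],[0,0,0],0.6],
    [[-0.2,0,-0.24],[0,0,0],0.6],
  ],
)

```text
clock: 41.65
tool_pos: [0.6173, 0.0388, 0.2679]
tool_rot: [[0.085, 0.996, 0.001], [0.996, -0.085, -0.0], [-0.0, 0.001, -1.0]]
contact_force: [1.2, -0.5, -0.9]
width: 0.0547
finger_force: 0.0
```

Run:
```python
from h import *
pick('C',.27)
im=snap('side'); print([(p,q,np.round(at('side',q,.016)[:2],3).tolist()) for p,q in find('side','bottle1',9)])
print([(p,q,np.round(at('side',q,.181)[:2],3).tolist()) for p,q in find('side','bottle1',9) if q[1]<200])
```

```text
shift [-0.908  -0.3119 -0.0045] rz -0.0477 (dyaw 0.300)
[(0.93, [252.5, 368.0], [0.243, -0.385]), (0.83, [340.4, 144.6], [0.689, 0.344]), (0.74, [380.4, 384.8], [0.511, -0.501]), (0.67, [276.2, 328.3], [0.316, -0.303]), (0.67, [270.3, 280.4], [0.329, -0.162]), (0.56, [327.5, 350.4], [0.421, -0.392]), (0.49, [312.8, 127.3], [0.621, 0.476]), (0.48, [250.6, 127.3], [0.393, 0.544])]
[(0.83, [340.4, 144.6], [0.621, 0.145]), (0.49, [312.8, 127.3], [0.564, 0.254]), (0.48, [250.6, 127.3], [0.374, 0.311])]
```

Request:
drive_tool(
  commands=[
    [[-0.1,-0.03,0],[0,0,0],0.6],
    [[-0.2,-0.06,0],[0,0,0],0.6],
    [[-0.3,-0.1,0],[0,0,0],0.6],
    [[-0.4,-0.14,0],[0,0,-0.01],0.6],
    [[-0.5,-0.17,0],[0,0,-0.02],0.6],
    [[-0.6,-0.21,0],[0,0,-0.03],0.6],
    [[-0.7,-0.24,0.03],[0,0,-0.04],0.6],
    [[-0.8,-0.275,0.1],[0,0,-0.0477],0.6],
    [[-0.908,-0.312,0.18],[0,0,-0.0477],0.6],
    [[-0.908,-0.312,0.2],[0,0,-0.0477],0.6],
  ],
)

```text
clock: 43.05
tool_pos: [0.4214, -0.4005, 0.1653]
tool_rot: [[-0.209, 0.978, -0.002], [0.978, 0.209, 0.002], [0.002, -0.001, -1.0]]
contact_force: [0.2, 0.8, -0.2]
width: 0.0551
finger_force: 0.0
```

Request:
drive_tool(
  commands=[
    [[0,0,0.06],[0,0,0],0.6],
    [[0,0,0.14],[0,0,0],0.6],
    [[0,0,0.2],[0,0,0],0.6],
    [[0,0,0.2],[0,0,0],0.6],
    [[0,0,0.2],[0,0,0],0.6],
  ],
)

```text
clock: 43.68
tool_pos: [0.4237, -0.3993, 0.0688]
tool_rot: [[-0.212, 0.977, 0.001], [0.977, 0.212, -0.001], [-0.001, 0.001, -1.0]]
contact_force: [0.0, -0.8, -0.2]
width: 0.0552
finger_force: 0.0
```

Run:
```python
from h import *
pick('C',.01)
```

```text
shift [-0.0017 -0.0013  0.1175] rz -0.0001 (dyaw 0.001)
```

Going down in steps, feeling for the bench.

Request:
drive_tool(
  commands=[
    [[0,0,0.06],[0,0,0],0.6],
    [[0,0,0.11],[0,0,0],0.6],
    [[0,0,0.12],[0,0,0],0.6],
    [[0,0,0.12],[0,0,0],0.6],
  ],
)

```text
clock: 44.18
tool_pos: [0.4233, -0.3997, 0.0087]
tool_rot: [[-0.212, 0.977, 0.001], [0.977, 0.212, -0.001], [-0.001, 0.001, -1.0]]
contact_force: [-0.3, 0.0, -0.2]
width: 0.0547
finger_force: 0.0
```

Request:
drive_tool(
  commands=[
    [[0,0,0.006],[0,0,0],0.6],
    [[0,0,0.012],[0,0,0],0.6],
    [[0,0,0.012],[0,0,0],0.6],
  ],
)

```text
clock: 44.55
tool_pos: [0.4226, -0.3992, 0.0016]
tool_rot: [[-0.212, 0.977, 0.0], [0.977, 0.212, -0.0], [-0.0, 0.0, -1.0]]
contact_force: [-0.4, -0.1, -0.8]
width: 0.055
finger_force: 0.0
```

Request:
drive_tool(
  commands=[
    [[0,0,0.006],[0,0,0],0.6],
    [[0,0,0.012],[0,0,0],0.6],
    [[0,0,0.012],[0,0,0],0.6],
  ],
)

```text
clock: 44.92
tool_pos: [0.4225, -0.3991, -0.0048]
tool_rot: [[-0.212, 0.977, -0.0], [0.977, 0.212, 0.0], [0.0, -0.0, -1.0]]
contact_force: [0.6, -0.1, 0.2]
width: 0.055
finger_force: 0.0
```

Request:
drive_tool(
  commands=[
    [[0,0,0.006],[0,0,0],0.6],
    [[0,0,0.012],[0,0,0],0.6],
    [[0,0,0.012],[0,0,0],0.6],
  ],
)

```text
clock: 45.3
tool_pos: [0.4225, -0.3991, -0.0108]
tool_rot: [[-0.212, 0.977, -0.0], [0.977, 0.212, 0.0], [0.0, -0.0, -1.0]]
contact_force: [0.3, 0.1, 1.2]
width: 0.0547
finger_force: 0.0
```

Request:
drive_tool(
  commands=[
    [[0,0,0.006],[0,0,0],0.6],
    [[0,0,0.012],[0,0,0],0.6],
    [[0,0,0.012],[0,0,0],0.6],
  ],
)

```text
clock: 45.68
tool_pos: [0.4226, -0.3991, -0.0168]
tool_rot: [[-0.212, 0.977, -0.0], [0.977, 0.212, 0.0], [0.0, -0.0, -1.0]]
contact_force: [-0.1, -0.1, -0.2]
width: 0.0548
finger_force: 0.0
```

Request:
drive_tool(
  commands=[
    [[0,0,0.006],[0,0,0],0.6],
    [[0,0,0.012],[0,0,0],0.6],
    [[0,0,0.012],[0,0,0],0.6],
  ],
)

```text
clock: 46.05
tool_pos: [0.4226, -0.3991, -0.0228]
tool_rot: [[-0.212, 0.977, -0.0], [0.977, 0.212, 0.0], [0.0, -0.0, -1.0]]
contact_force: [0.5, -0.5, 0.5]
width: 0.0546
finger_force: 0.0
```

Request:
drive_tool(
  commands=[
    [[0,0,0.006],[0,0,0],0.6],
    [[0,0,0.012],[0,0,0],0.6],
    [[0,0,0.012],[0,0,0],0.6],
  ],
)

```text
clock: 46.42
tool_pos: [0.4225, -0.3991, -0.0288]
tool_rot: [[-0.212, 0.977, -0.0], [0.977, 0.212, 0.0], [0.0, -0.0, -1.0]]
contact_force: [-0.7, -0.4, -1.0]
width: 0.055
finger_force: 0.0
```

Request:
drive_tool(
  commands=[
    [[0,0,0.006],[0,0,0],0.6],
    [[0,0,0.01],[0,0,0],0.6],
    [[0,0,0.01],[0,0,0],0.6],
  ],
)

```text
clock: 46.8
tool_pos: [0.4226, -0.3991, -0.0336]
tool_rot: [[-0.212, 0.977, -0.0], [0.977, 0.212, 0.0], [0.0, -0.0, -1.0]]
contact_force: [0.2, 0.1, -0.1]
width: 0.0551
finger_force: 0.0
```

Request:
drive_tool(
  commands=[
    [[0,0,0.006],[0,0,0],0.6],
    [[0,0,0.01],[0,0,0],0.6],
    [[0,0,0.01],[0,0,0],0.6],
  ],
)

```text
clock: 47.18
tool_pos: [0.4228, -0.3994, -0.0344]
tool_rot: [[-0.212, 0.977, 0.001], [0.977, 0.212, -0.002], [-0.002, 0.001, -1.0]]
contact_force: [-14.9, 16.3, 85.6]
width: 0.0545
finger_force: 42.5
```

Firm bench contact at reading −0.034, so true z is the reading plus 0.034 everywhere. That also explains D's shallow grip. I'll back up 4 mm and grip C.

Request:
drive_tool(
  commands=[
    [[0,0,-0.016],[0,0,0],0.6],
    [[0,0,-0.018],[0,0,0],0],
    [[0,0,-0.018],[0,0,0],0],
    [[0,0,-0.018],[0,0,0],0],
    [[0,0,-0.018],[0,0,0],0],
    [[0,0,-0.018],[0,0,0],0],
    [[0,0,-0.018],[0,0,0],0],
    [[0,0,-0.05],[0,0,0],0],
    [[0,0,-0.1],[0,0,0],0],
  ],
)

```text
clock: 48.3
tool_pos: [0.4224, -0.3989, 0.0124]
tool_rot: [[-0.212, 0.977, -0.001], [0.977, 0.212, 0.001], [0.001, -0.0, -1.0]]
contact_force: [0.6, 0.1, -0.4]
width: 0.0317
finger_force: 25.0
```

Request:
drive_tool(
  commands=[
    [[0,0,-0.1],[0,0,0.01],0],
    [[0,0,-0.2],[0,0,0.03],0],
    [[0,0,-0.3],[0,0,0.047],0],
    [[0,0,-0.4],[0,0,0.0475],0],
    [[0,0,-0.48],[0,0,0.0475],0],
    [[0,0,-0.5],[0,0,0.0475],0],
    [[0,0,-0.5],[0,0,0.0475],0],
  ],
)

```text
clock: 49.18
tool_pos: [0.4226, -0.3991, 0.2621]
tool_rot: [[0.085, 0.996, 0.001], [0.996, -0.085, -0.001], [-0.001, 0.001, -1.0]]
contact_force: [-0.7, -0.6, -1.7]
width: 0.0319
finger_force: 25.0
```

Run:
```python
from h import *
slot(3,.25)
```

```text
[0.5581438  0.13913475]
shift [1.0957 0.1785 0.0236] rz 0.0001 (dyaw -0.001)
```

Request:
drive_tool(
  commands=[
    [[0.11,0.02,0],[0,0,0],0],
    [[0.22,0.04,0],[0,0,0],0],
    [[0.33,0.06,0],[0,0,0],0],
    [[0.44,0.08,0],[0,0,0],0],
    [[0.55,0.1,0],[0,0,0],0],
    [[0.66,0.12,0],[0,0,0],0],
    [[0.77,0.14,0],[0,0,0],0],
    [[0.88,0.16,0],[0,0,0],0],
    [[1.0,0.1785,0],[0,0,0],0],
    [[1.0,0.1785,0],[0,0,0],0],
  ],
)

```text
clock: 50.42
tool_pos: [0.5536, 0.095, 0.2597]
tool_rot: [[0.081, 0.997, -0.003], [0.997, -0.081, 0.001], [0.0, -0.003, -1.0]]
contact_force: [0.0, -0.8, -1.4]
width: 0.032
finger_force: 25.0
```

Request:
drive_tool(
  commands=[
    [[0.09,0,0.02],[0,0,0],0],
    [[0.0957,0,0.09],[0,0,0],0],
    [[0.0957,0,0.16],[0,0,0],0],
    [[0.0957,0,0.21],[0,0,0],0],
    [[0.0957,0,0.24],[0,0,0],0],
    [[0.0957,0,0.24],[0,0,0],0],
    [[0.0957,0,0.24],[0,0,0],0],
  ],
)

```text
clock: 51.3
tool_pos: [0.5587, 0.1389, 0.1423]
tool_rot: [[0.085, 0.996, 0.001], [0.996, -0.085, 0.0], [0.0, 0.001, -1.0]]
contact_force: [-0.4, -0.2, 0.6]
width: 0.032
finger_force: 25.0
```

Run:
```python
from h import *
slot(3,.137);o=robot.get_obs();print(o['tool_pos'],o['contact_force'])
```

```text
[0.5581438  0.13913475]
shift [ 0.0004 -0.0011  0.0105] rz 0.0001 (dyaw -0.001)
[0.55867771 0.13889176 0.14226443] [-0.43038456 -0.23115774  0.63905922]
```

Request:
drive_tool(
  commands=[
    [[0,0,0.008],[0,0,0],0],
    [[0,0,0.008],[0,0,0],0.48],
    [[0,0,0.008],[0,0,0],0.48],
    [[0,0,0.008],[0,0,0],0.48],
    [[0,0,0.008],[0,0,0],0.48],
    [[0,0,-0.06],[0,0,0],0.48],
    [[0,0,-0.14],[0,0,0],0.48],
    [[0,0,-0.24],[0,0,0],0.48],
    [[-0.1,0,-0.24],[0,0,0],0.6],
    [[-0.2,0,-0.24],[0,0,0],0.8],
  ],
)

```text
clock: 52.55
tool_pos: [0.5497, 0.0386, 0.2622]
tool_rot: [[0.084, 0.996, 0.001], [0.997, -0.084, -0.0], [-0.0, 0.001, -1.0]]
contact_force: [1.1, 0.2, -0.6]
width: 0.0606
finger_force: 0.0
```

Run:
```python
from h import *
r=rect('r12.png',(.43,.77),(.36,0),.195)
h=cv2.cvtColor(r,cv2.COLOR_RGB2HSV); b=((h[...,2]>232)&(h[...,1]<60)).astype(np.uint8); b=cv2.morphologyEx(b,cv2.MORPH_OPEN,np.ones((5,5)))
n,l,s,c=cv2.connectedComponentsWithStats(b)
for i in range(1,n):
    if s[i,4]>500: print(s[i,4],.43+c[i,0]*.001,.36-c[i,1]*.001,s[i,2:4])
print(robot.get_obs()['tool_pos'])
snap('side');snap('scene')
print('side',[(p,q,np.round(at('side',q,.181)[:2],3).tolist()) for p,q in find('side','bottle1',9)])
print('scene',[(p,q,np.round(at('scene',q,.181)[:2],3).tolist()) for p,q in find('scene','bottle1',9)])
for c,e in (('side',.206),):
    print(find(c,'crank_knob'),[(p,q,np.round(at(c,q,e)[:2],3).tolist()) for p,q in find(c,'crank_axis')])
# dark knob in full wrist
to([.3675,.316,.26],YAW)
```

```text
1116 0.6141263440860215 0.19987724014336913 [30 39]
1631 0.5580165542611895 0.13806192519926425 [33 57]
1644 0.6262694647201946 0.12831082725060824 [31 58]
919 0.45940261153427636 0.07036561479869424 [58 21]
859 0.6933958090803259 0.023174621653084926 [32 41]
[0.54907083 0.03330562 0.26184541]
side [(0.95, [275.3, 328.2], [0.308, -0.393]), (0.92, [379.8, 387.1], [0.47, -0.562]), (0.89, [273.0, 281.4], [0.327, -0.28]), (0.64, [249.2, 366.7], [0.244, -0.458]), (0.56, [332.0, 132.4], [0.615, 0.211]), (0.52, [342.3, 147.2], [0.623, 0.131]), (0.49, [320.1, 149.5], [0.556, 0.14]), (0.42, [316.3, 128.6], [0.573, 0.245])]
scene [(0.73, [368.8, 200.0], [0.615, 0.138]), (0.69, [390.2, 185.0], [0.563, 0.247]), (0.65, [268.8, 205.4], [0.525, -0.199]), (0.6, [389.1, 191.8], [0.597, 0.226]), (0.57, [183.2, 257.1], [0.675, -0.513]), (0.52, [364.6, 189.8], [0.557, 0.148]), (0.48, [228.2, 211.2], [0.508, -0.337]), (0.47, [202.8, 204.7], [0.445, -0.412]), (0.45, [332.9, 228.6], [0.71, -0.033])]
[(0.67, [251.4, 126.2])] [(0.66, [246.8, 127.8], [0.36, 0.277])]
shift [ 0.5187 -0.4096  0.0031] rz 0.0003 (dyaw -0.002)
```

All four are in the tray. B has been nudged to about (0.614, 0.20) but is still well inside. Now to the knob, with the tool turned 90° so that the gripper body and camera keep clear of the rising tray.

Request:
drive_tool(
  commands=[
    [[0.06,-0.05,0],[0,0,-0.025],0.7],
    [[0.12,-0.1,0],[0,0,-0.05],0.7],
    [[0.18,-0.15,0],[0,0,-0.075],0.7],
    [[0.24,-0.2,0],[0,0,-0.1],0.7],
    [[0.3,-0.25,0],[0,0,-0.125],0.7],
    [[0.36,-0.3,0],[0,0,-0.15],0.7],
    [[0.42,-0.34,0],[0,0,-0.175],0.7],
    [[0.48,-0.38,0],[0,0,-0.2],0.7],
    [[0.5187,-0.4096,0],[0,0,-0.225],0.7],
    [[0.5187,-0.4096,0],[0,0,-0.25],0.7],
  ],
)

```text
clock: 54.15
tool_pos: [0.3662, 0.3173, 0.2615]
tool_rot: [[-0.997, 0.076, -0.0], [0.076, 0.997, 0.0], [0.0, 0.0, -1.0]]
contact_force: [0.1, -0.8, -0.5]
width: 0.064
finger_force: 0.0
```

Request:
drive_tool(
  commands=[
    [[0,0,0.02],[0,0,0],0.7],
    [[0,0,0.02],[0,0,0],0.7],
    [[0,0,0.02],[0,0,0],0.7],
  ],
)

```text
clock: 54.52
tool_pos: [0.3677, 0.3151, 0.2514]
tool_rot: [[-0.996, 0.087, -0.0], [0.087, 0.996, -0.0], [0.0, -0.0, -1.0]]
contact_force: [1.1, -0.1, -0.1]
width: 0.064
finger_force: 0.0
```

Run:
```python
from h import *
cal=robot.get_calibration('wrist');o=robot.get_obs();p=o['tool_pos']
T_=np.array(cal['world_to_cam']);print(p,'cam',-T_[:3,:3].T@T_[:3,3], o['joint_pos'].round(2))
im=snap('wrist','w13.png')
print(find('wrist','crank_knob'),find('wrist','crank'))
for z in (.18,.206,.228): print(z,proj('wrist',[.3675,.316,z],cal).round(1),proj('wrist',[.3675,.316,z-.034],cal).round(1))
print('hub',proj('wrist',[.405,.298,.18],cal).round(1))
g=im.max(2); u,v=proj('wrist',[.3675,.316,.228],cal).astype(int)
b=(g<70).astype(np.uint8); n,l,s,c=cv2.connectedComponentsWithStats(b)
for i in range(1,n):
    if s[i,4]>60: print(s[i],c[i].round(1))
cv2.imwrite('pics/w13c.png',cv2.resize(im[max(0,v-150):v+150,max(0,u-200):u+200,::-1],None,fx=2,fy=2)); print(u,v)
```

```text
[0.36772437 0.31514326 0.25138136] cam [0.2835457  0.32298482 0.45646428] [ 0.59  0.22  1.57  0.    1.35 -0.9 ]
[(0.96, [316.6, 220.6])] [(0.94, [315.2, 217.8])]
0.18 [314.4 198.7] [314.4 189.2]
0.206 [314.5 207.6] [314.4 196.3]
0.228 [314.5 216.5] [314.5 203.3]
hub [299.4 236.9]
[ 23   0  36  12 104] [43.   6.4]
[ 526    0   49  114 4944] [551.2  55. ]
[ 596    0   44  140 5336] [620.1  66.7]
[ 48 160  30  44 742] [ 61.7 182. ]
[305 188  23  36 690] [315.8 206.1]
[574 207  48  40 852] [597.  225.9]
[   29   223   601   177 59860] [317.7 330.3]
[239 308  14  20 208] [245.5 316.3]
314 216
```

The network puts the knob at (316,219), right under the tool, and the dark blob (305–328, 188–224) fits my estimate. I'll descend and grip it at 45 N.

Request:
drive_tool(
  commands=[
    [[0,0.002,0.06],[0,0,0],0.7],
    [[0,0.002,0.12],[0,0,0],0.7],
    [[0,0.002,0.176],[0,0,0],0.7],
    [[0,0.002,0.176],[0,0,0],0],
    [[0,0.002,0.176],[0,0,0],0],
    [[0,0.002,0.176],[0,0,0],0],
    [[0,0.002,0.176],[0,0,0],0],
    [[0,0.002,0.176],[0,0,0],0],
    [[0,0.002,0.176],[0,0,0],0],
    [[0,0.002,0.176],[0,0,0],0],
  ],
  newtons=50,
)

```text
clock: 55.92
tool_pos: [0.3681, 0.3167, 0.1639]
tool_rot: [[-0.996, 0.085, 0.001], [0.085, 0.996, 0.001], [-0.001, 0.001, -1.0]]
contact_force: [-1.0, 3.6, 7.5]
width: 0.0189
finger_force: 50.0
```

```bash
cat >> h.py <<'E'
def arc(a0,a1,n,axis,R,off=(0,0),r=.04):
    "crank angles (rad, cw+) -> normalised tool shifts relative to a0; phi = 157deg at crank 0"
    axis=np.array(axis); f=lambda a: axis+r*np.array([np.cos(np.radians(157)-a),np.sin(np.radians(157)-a)])
    R2=np.array(R)[:2,:2]
    return [np.round(R2.T@(f(a)-f(a0))/.5,4).tolist() for a in np.linspace(a0,a1,n+1)[1:]]
E
python3 - <<'E'
from h import *
o=robot.get_obs();print(o['tool_pos'],o['contact_force'],o['width'])
print(arc(0,np.radians(90),6,(.4045,.3),o['tool_rot']))
E
```

```text
[0.36805924 0.31671968 0.16392566] [-1.02687466  3.56057481  7.46252158] 0.01886912552872788
[[-0.009, 0.0188], [-0.0226, 0.0347], [-0.0399, 0.0465], [-0.0596, 0.0534], [-0.0804, 0.055], [-0.1009, 0.0512]]
```

Request:
drive_tool(
  commands=[
    [[-0.009,0.0188,-0.003],[0,0,0],0],
    [[-0.0226,0.0347,-0.003],[0,0,0],0],
    [[-0.0399,0.0465,-0.003],[0,0,0],0],
    [[-0.0399,0.0465,-0.003],[0,0,0],0],
  ],
)

```text
clock: 56.42
tool_pos: [0.3851, 0.3411, 0.1645]
tool_rot: [[-0.996, 0.085, -0.008], [0.085, 0.996, 0.005], [0.009, 0.005, -1.0]]
contact_force: [-33.0, 34.0, 5.7]
width: 0.0192
finger_force: 50.1
```

The crank pushes the tool outwards by 34 N, so I'll re-fit the axis from the two knob positions: about (0.407, 0.308).

```bash
cat >> h.py <<'E'
RT=np.array([[-.9963,.0859],[.0859,.9963]]) # columns tool x, tool y (world) while cranking
def arc2(axis,ph0,ph1,n,C,r=.04):
    "from commanded world C; knob bearing deg ph0->ph1"
    axis=np.array(axis); out=[]
    for a in np.radians(np.linspace(ph0,ph1,n+1)[1:]):
        p=axis+r*np.array([np.cos(a),np.sin(a)]); out.append(np.round(RT.T@(p-np.array(C))/.5,3).tolist())
    print(out,'end',p.round(4)); return out
E
python3 -c "
from h import *
arc2((.407,.3076),123,33,5,(.3897,.3386))"
```

```text
[[-0.013, 0.016], [-0.037, 0.021], [-0.062, 0.018], [-0.085, 0.007], [-0.103, -0.01]] end [0.4405 0.3294]
```

Request:
drive_tool(
  commands=[
    [[-0.013,0.016,0],[0,0,0],0],
    [[-0.037,0.021,0],[0,0,0],0],
    [[-0.062,0.018,0],[0,0,0],0],
    [[-0.062,0.018,0],[0,0,0],0],
  ],
)

```text
clock: 56.92
tool_pos: [0.4244, 0.349, 0.1653]
tool_rot: [[-0.996, 0.085, 0.005], [0.086, 0.996, 0.009], [-0.004, 0.009, -1.0]]
contact_force: [10.9, 35.0, -19.8]
width: 0.0193
finger_force: 49.8
```

```bash
python3 -c "
from h import *
C=np.array((.3897,.3386))+.5*RT@np.array([-.062,.018]);print(C)
arc2((.409,.311),68,-12,4,C)"
```

```text
[0.4213584 0.3449038]
[[-0.029, -0.006], [-0.048, -0.026], [-0.059, -0.052], [-0.061, -0.08]] end [0.4481 0.3027]
```

Request:
drive_tool(
  commands=[
    [[-0.015,0.005,0],[0,0,0],0],
    [[-0.029,-0.006,0],[0,0,0],0],
    [[-0.048,-0.026,0],[0,0,0],0],
    [[-0.048,-0.026,0],[0,0,0],0],
  ],
)

```text
clock: 57.42
tool_pos: [0.4465, 0.3293, 0.1648]
tool_rot: [[-0.996, 0.086, 0.003], [0.086, 0.996, 0.001], [-0.003, 0.001, -1.0]]
contact_force: [13.7, 5.3, -13.1]
width: 0.0187
finger_force: 49.9
```

Run:
```python
from h import *
from scipy.optimize import least_squares
P=np.array([(.368,.3167),(.3851,.3411),(.4244,.349),(.4465,.3293)]);F=np.array([(-1,3.6),(-33,34),(10.9,35),(13.7,5.3)])
for k in (1e9,20e3,10e3):
    s=least_squares(lambda q:np.linalg.norm(P+F/k-q,axis=1)-.04,(.409,.31));print(k,s.x,s.fun.round(4))
a=s.x; C=np.array([.4213584,.3449038])+.5*RT@np.array([-.048,-.026]);print(C, np.degrees(np.arctan2(*(P[3]-a)[::-1])))
arc2(least_squares(lambda q:np.linalg.norm(P+F/20e3-q,axis=1)-.04,(.409,.31)).x,29,-91,5,C)
```

```text
1000000000.0 [0.40964231 0.31134548] [ 0.002  -0.0014  0.0004  0.001 ]
20000.0 [0.40943513 0.31364217] [ 0.0016 -0.0009  0.0002  0.001 ]
10000.0 [0.40920007 0.3160205 ] [ 0.0013 -0.0005 -0.      0.0011]
[0.4441529 0.3298903] 19.596722724787
[[-0.012, -0.025], [-0.011, -0.058], [0.003, -0.088], [0.029, -0.109], [0.061, -0.118]] end [0.4087 0.2736]
```

The fitted axis is (0.4095, 0.3135), and the knob's zero bearing is along the machine's −x, which is consistent. On we go.

Request:
drive_tool(
  commands=[
    [[-0.012,-0.025,0],[0,0,0],0],
    [[-0.011,-0.058,0],[0,0,0],0],
    [[0.003,-0.088,0],[0,0,0],0],
    [[0.029,-0.109,0],[0,0,0],0],
    [[0.061,-0.118,0],[0,0,0],0],
    [[0.061,-0.118,0],[0,0,0],0],
  ],
)

```text
clock: 58.18
tool_pos: [0.4069, 0.2729, 0.1644]
tool_rot: [[-0.996, 0.085, -0.002], [0.085, 0.996, 0.0], [0.002, -0.0, -1.0]]
contact_force: [-0.8, 5.2, -13.6]
width: 0.0191
finger_force: 49.9
```

Run:
```python
from h import *
C=np.array([.4441529,.3298903])+.5*RT@np.array([.061,-.118])
arc2((.4095,.3135),-91,-331,8,C)
```

```text
[[0.04, 0.008], [0.072, 0.035], [0.085, 0.074], [0.077, 0.115], [0.05, 0.146], [0.011, 0.159], [-0.03, 0.151], [-0.061, 0.124]] end [0.4445 0.3329]
```

Request:
drive_tool(
  commands=[
    [[0.04,0.008,0],[0,0,0],0],
    [[0.072,0.035,0],[0,0,0],0],
    [[0.085,0.074,0],[0,0,0],0],
    [[0.077,0.115,0],[0,0,0],0],
    [[0.05,0.146,0],[0,0,0],0],
    [[0.011,0.159,0],[0,0,0],0],
    [[-0.03,0.151,0],[0,0,0],0],
    [[-0.061,0.124,0],[0,0,0],0],
    [[-0.061,0.124,0],[0,0,0],0],
  ],
)

```text
clock: 59.3
tool_pos: [0.4457, 0.3316, 0.1648]
tool_rot: [[-0.996, 0.086, 0.001], [0.086, 0.996, 0.0], [-0.001, 0.0, -1.0]]
contact_force: [8.7, 2.3, -10.6]
width: 0.0192
finger_force: 50.0
```

Run:
```python
from h import *
C=np.array([.4445,.3329])
arc2((.4095,.3135),-331,-531,8,C);arc2((.4095,.3135),-531,-545,1,C)
snap('side')
print('side',[(p,q,np.round(at('side',q,.181)[:2],3).tolist()) for p,q in find('side','bottle1',9) if q[1]<260])
```

```text
[[-0.013, -0.032], [-0.01, -0.067], [0.006, -0.097], [0.034, -0.118], [0.068, -0.125], [0.102, -0.117], [0.129, -0.095], [0.144, -0.064]] end [0.37   0.3072]
[[0.146, -0.045]] end [0.3697 0.317 ]
side [(0.71, [324.6, 184.7], [0.525, -0.011]), (0.59, [341.9, 209.5], [0.542, -0.113])]
```

Request:
drive_tool(
  commands=[
    [[-0.013,-0.032,0],[0,0,0],0],
    [[-0.01,-0.067,0],[0,0,0],0],
    [[0.006,-0.097,0],[0,0,0],0],
    [[0.034,-0.118,0],[0,0,0],0],
    [[0.068,-0.125,0],[0,0,0],0],
    [[0.102,-0.117,0],[0,0,0],0],
    [[0.129,-0.095,0],[0,0,0],0],
    [[0.144,-0.064,0],[0,0,0],0],
    [[0.146,-0.047,0],[0,0,0],0],
    [[0.146,-0.045,0],[0,0,0],0],
  ],
)

```text
clock: 60.65
tool_pos: [0.3705, 0.316, 0.1647]
tool_rot: [[-0.996, 0.084, 0.002], [0.084, 0.996, -0.001], [-0.002, -0.001, -1.0]]
contact_force: [13.5, -2.8, -15.3]
width: 0.0189
finger_force: 50.0
```

Run:
```python
from h import *
C=np.array([.3697,.317]); o=robot.get_obs();p=o['tool_pos'];a=np.array((.4095,.3135))
print(p,o['contact_force'],np.degrees(np.arctan2(*(p[:2]-a)[::-1])))
arc2(a,175,160,3,C)
snap('side','s20.png');print('side',[(p,q) for p,q in find('side','bottle1',9) if q[1]<260])
im=snap('scene','sc20.png');print('scene',[(p,q) for p,q in find('scene','bottle1',9)])
```

```text
[0.37053917 0.31600148 0.16466924] [ 13.51264839  -2.82474875 -15.34125191] 176.32636609191235
[[-0.0, 0.007], [-0.001, 0.014], [-0.003, 0.021]] end [0.3719 0.3272]
side [(0.59, [329.4, 210.1]), (0.59, [345.7, 210.9]), (0.54, [255.0, 130.4]), (0.53, [349.4, 186.8])]
scene [(0.65, [204.7, 203.2]), (0.56, [267.4, 207.2]), (0.54, [181.7, 258.1])]
```

Request:
drive_tool(
  commands=[
    [[0,0.007,0],[0,0,0],0],
    [[-0.001,0.012,0],[0,0,0],0],
    [[-0.001,0.012,0],[0,0,0],0],
  ],
)

```text
clock: 61.22
tool_pos: [0.3704, 0.3179, 0.1644]
tool_rot: [[-0.996, 0.084, -0.0], [0.084, 0.996, -0.008], [-0.0, -0.008, -1.0]]
contact_force: [10.9, -29.5, -2.5]
width: 0.019
finger_force: 50.1
```

Run:
```python
from h import *
for q in ((329.4,210.1),(345.7,210.9),(349.4,186.8)): print([at('side',q,z).round(3)[:2].tolist() for z in (.03,.06,.1)])
a=snap('side','s21.png');b=snap('scene','sc21.png')
cv2.imwrite('pics/m21.png',np.hstack([cv2.resize(a[90:240,250:400,::-1],(400,400),interpolation=2),cv2.resize(b[140:260,300:420,::-1],(400,400),interpolation=2)]))
```

```text
[[0.553, 0.029], [0.544, 0.003], [0.533, -0.033]]
[[0.599, 0.012], [0.59, -0.014], [0.576, -0.049]]
[[0.644, 0.11], [0.633, 0.081], [0.618, 0.041]]
```

View pics/m21.png

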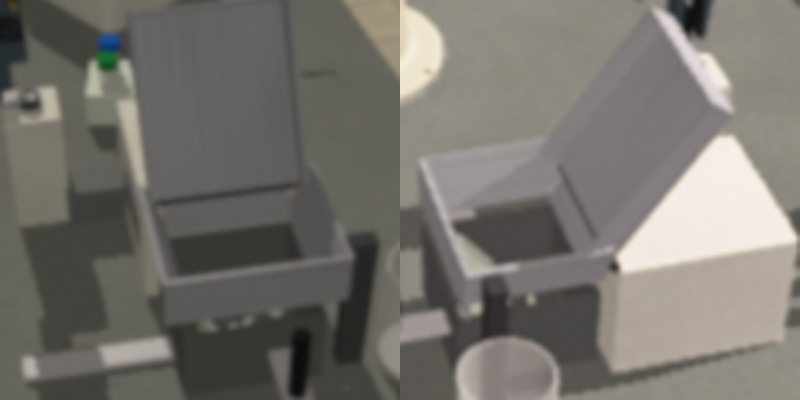

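The tray is fully up and empty. White bottle parts show in the box through the gap under the spout, at about (240,320) on the left and (470,300) on the right. Now winding back down, counter-clockwise.

Run:
```python
from h import *
a=(.4095,.3135)
e=arc2(a,177,437,9,(.3707,.323))
def end(ph): ph=np.radians(ph); return np.array(a)+.04*np.array([np.cos(ph),np.sin(ph)])
arc2(a,437,697,9,end(437));arc2(a,697,887,8,end(697));arc2(a,887,897,2,end(887))
```

```text
[[-0.01, -0.053], [-0.039, -0.081], [-0.077, -0.092], [-0.116, -0.083], [-0.146, -0.057], [-0.159, -0.019], [-0.152, 0.02], [-0.127, 0.052], [-0.09, 0.067]] end [0.4185 0.3525]
[[0.04, -0.004], [0.072, -0.027], [0.09, -0.063], [0.088, -0.103], [0.066, -0.137], [0.032, -0.157], [-0.008, -0.157], [-0.043, -0.138], [-0.065, -0.104]] end [0.4463 0.2979]
[[-0.004, 0.033], [0.006, 0.064], [0.028, 0.089], [0.058, 0.103], [0.091, 0.103], [0.121, 0.091], [0.144, 0.067], [0.155, 0.036]] end [0.3705 0.3225]
[[0.001, -0.007], [0.001, -0.014]] end [0.3696 0.3156]
```

Request:
drive_tool(
  commands=[
    [[-0.01,-0.053,0],[0,0,0],0],
    [[-0.039,-0.081,0],[0,0,0],0],
    [[-0.077,-0.092,0],[0,0,0],0],
    [[-0.116,-0.083,0],[0,0,0],0],
    [[-0.146,-0.057,0],[0,0,0],0],
    [[-0.159,-0.019,0],[0,0,0],0],
    [[-0.152,0.02,0],[0,0,0],0],
    [[-0.127,0.052,0],[0,0,0],0],
    [[-0.09,0.067,0],[0,0,0],0],
  ],
)

```text
clock: 62.45
tool_pos: [0.4185, 0.3523, 0.1648]
tool_rot: [[-0.996, 0.085, 0.001], [0.085, 0.996, 0.0], [-0.001, 0.0, -1.0]]
contact_force: [2.5, -4.2, -7.6]
width: 0.0195
finger_force: 50.0
```

Request:
drive_tool(
  commands=[
    [[0.04,-0.004,0],[0,0,0],0],
    [[0.072,-0.027,0],[0,0,0],0],
    [[0.09,-0.063,0],[0,0,0],0],
    [[0.088,-0.103,0],[0,0,0],0],
    [[0.066,-0.137,0],[0,0,0],0],
    [[0.032,-0.157,0],[0,0,0],0],
    [[-0.008,-0.157,0],[0,0,0],0],
    [[-0.043,-0.138,0],[0,0,0],0],
    [[-0.065,-0.104,0],[0,0,0],0],
    [[-0.065,-0.104,0],[0,0,0],0],
  ],
)

```text
clock: 63.7
tool_pos: [0.4467, 0.2971, 0.1649]
tool_rot: [[-0.996, 0.085, 0.001], [0.085, 0.996, -0.0], [-0.001, 0.0, -1.0]]
contact_force: [7.8, 0.5, -7.0]
width: 0.019
finger_force: 50.0
```

Request:
drive_tool(
  commands=[
    [[-0.004,0.033,0],[0,0,0],0],
    [[0.006,0.064,0],[0,0,0],0],
    [[0.028,0.089,0],[0,0,0],0],
    [[0.058,0.103,0],[0,0,0],0],
    [[0.091,0.103,0],[0,0,0],0],
    [[0.121,0.091,0],[0,0,0],0],
    [[0.144,0.067,0],[0,0,0],0],
    [[0.155,0.036,0],[0,0,0],0],
    [[0.156,0.028,0],[0,0,0],0],
    [[0.156,0.022,0],[0,0,0],0],
  ],
)

```text
clock: 64.95
tool_pos: [0.3705, 0.3153, 0.1652]
tool_rot: [[-0.996, 0.086, 0.003], [0.086, 0.996, 0.004], [-0.003, 0.004, -1.0]]
contact_force: [11.4, 24.3, -26.0]
width: 0.0192
finger_force: 49.9
```

Run:
```python
from h import *
o=robot.get_obs();p=o['tool_pos'];a=np.array((.4095,.3135))
print(p,o['contact_force'],o['width'],np.degrees(np.arctan2(*(p[:2]-a)[::-1])))
```

```text
[0.37045626 0.31534997 0.16516052] [ 11.43777939  24.3196665  -26.03977284] 0.019211208457505617 177.2872352386508
```

At the flat stop (24 N). I'll release, rise, and go to the post.

Request:
drive_tool(
  commands=[
    [[0,0.01,0],[0,0,0],0.5],
    [[0,0.008,0],[0,0,0],0.6],
    [[0,0.008,0],[0,0,0],0.6],
    [[0,0.008,0],[0,0,0],0.6],
    [[0,0.008,0],[0,0,0],0.6],
    [[0,0.008,-0.08],[0,0,0],0.6],
    [[0,0.008,-0.18],[0,0,0],0.6],
    [[0,0,-0.24],[0,0,0.02],0.6],
    [[0,-0.1,-0.24],[0,0,0.05],0.6],
    [[-0.04,-0.2,-0.24],[0,0,0.075],0.6],
  ],
)

```text
clock: 66.2
tool_pos: [0.3803, 0.2122, 0.2854]
tool_rot: [[-0.847, 0.531, 0.001], [0.531, 0.847, 0.0], [-0.0, 0.001, -1.0]]
contact_force: [0.1, 0.8, -0.7]
width: 0.0549
finger_force: 0.0
```

Run:
```python
from h import *
to([.598,-.1215,.28],YAW);to([.598,-.1215,.095],YAW)
snap('side');print([(p,q) for p,q in find('side','bottle1',9) if q[1]<260],find('side','box_post'))
for z in (.064,.134,.154): print(proj('side',[.598,-.1215,z]))
```

```text
shift [-0.7234 -0.3341  0.0108] rz 0.1746 (dyaw -1.097)
shift [-0.7233 -0.3343  0.3808] rz 0.1746 (dyaw -1.097)
[(0.53, [331.9, 211.9]), (0.39, [430.7, 252.2]), (0.32, [326.8, 170.3])] [(0.64, [343.6, 218.3])]
[360.75171935 236.26101711]
[362.26770293 219.42546403]
[362.72481522 214.34906455]
```

Request:
drive_tool(
  commands=[
    [[-0.09,-0.04,0],[0,0,0.025],0.7],
    [[-0.18,-0.08,0],[0,0,0.05],0.7],
    [[-0.27,-0.125,0],[0,0,0.075],0.7],
    [[-0.36,-0.167,0],[0,0,0.1],0.7],
    [[-0.45,-0.21,0],[0,0,0.125],0.7],
    [[-0.54,-0.25,0],[0,0,0.15],0.7],
    [[-0.63,-0.29,0],[0,0,0.1746],0.7],
    [[-0.72,-0.334,0],[0,0,0.1746],0.7],
    [[-0.72,-0.334,0],[0,0,0.1746],0.7],
    [[-0.72,-0.334,0],[0,0,0.1746],0.7],
  ],
)

```text
clock: 67.6
tool_pos: [0.5985, -0.1179, 0.2846]
tool_rot: [[0.081, 0.997, -0.001], [0.997, -0.081, 0.001], [0.001, -0.001, -1.0]]
contact_force: [0.1, 0.0, -0.5]
width: 0.0638
finger_force: 0.0
```

Run:
```python
from h import *
to([.598,-.1215,.095],YAW)
cal=robot.get_calibration('wrist');im=snap('wrist','w22.png')
for z in (.064,.134,.154): print(proj('wrist',[.598,-.1215,z],cal).round(1))
b=(im.max(2)<70).astype(np.uint8); n,l,s,c=cv2.connectedComponentsWithStats(b)
for i in range(1,n):
    if s[i,4]>100: print(s[i],c[i].round(1))
```

```text
shift [-7.500e-03 -2.000e-04  3.791e-01] rz 0.0008 (dyaw -0.005)
[313.8 170.7]
[313.7 182.7]
[313.7 187.1]
[ 231   16  118  110 3575] [277.9  52.8]
[  0 139   4  51 130] [  0.9 164.6]
[304 167  18  31 421] [312.9 183. ]
[147 185  43  33 763] [168.7 202.4]
[ 220  225   44   59 1228] [249.9 260.3]
[ 365  225   35   59 1209] [377.9 260.2]
[   29   250   571   150 44521] [319.6 333. ]
```

Request:
drive_tool(
  commands=[
    [[-0.004,0,0.1],[0,0,0],0.7],
    [[-0.004,0,0.2],[0,0,0],0.7],
    [[-0.004,0,0.3],[0,0,0],0.7],
    [[-0.004,0,0.378],[0,0,0],0.7],
    [[-0.004,0,0.378],[0,0,0],0],
    [[-0.004,0,0.378],[0,0,0],0],
    [[-0.004,0,0.378],[0,0,0],0],
    [[-0.004,0,0.378],[0,0,0],0],
    [[-0.004,0,0.378],[0,0,0],0],
    [[-0.004,0,0.378],[0,0,0],0],
  ],
  newtons=25,
)

```text
clock: 68.9
tool_pos: [0.5981, -0.121, 0.0967]
tool_rot: [[0.083, 0.997, 0.0], [0.997, -0.083, -0.0], [-0.0, 0.0, -1.0]]
contact_force: [-4.4, 1.0, 8.7]
width: 0.0195
finger_force: 25.0
```

Request:
drive_tool(
  commands=[
    [[0,0,0],[0,0,0],0],
    [[0,0,0],[0,0,0],0],
    [[0,-0.01,0],[0,0,0],0],
    [[0,-0.03,0],[0,0,0],0],
    [[0,-0.05,0],[0,0,0],0],
    [[0,-0.07,0],[0,0,0],0],
    [[0,-0.09,0],[0,0,0],0],
    [[0,-0.1,0],[0,0,0],0],
    [[0,-0.1,0],[0,0,0],0],
  ],
)

```text
clock: 70.03
tool_pos: [0.5483, -0.1167, 0.0967]
tool_rot: [[0.083, 0.997, 0.001], [0.997, -0.083, -0.0], [0.0, 0.001, -1.0]]
contact_force: [-1.0, 3.0, 10.0]
width: 0.0191
finger_force: 25.0
```

Request:
drive_tool(
  commands=[
    [[0,-0.01,0],[0,0,0],0],
    [[0,-0.03,0],[0,0,0],0],
    [[0,-0.06,0],[0,0,0],0],
    [[0,-0.09,0],[0,0,0],0],
    [[0,-0.12,0],[0,0,0],0],
    [[0,-0.15,0],[0,0,0],0],
    [[0,-0.18,0],[0,0,0],0],
    [[0,-0.2,0],[0,0,0],0],
    [[0,-0.21,0],[0,0,0],0],
    [[0,-0.21,0],[0,0,0],0],
  ],
)

```text
clock: 71.28
tool_pos: [0.4434, -0.1075, 0.0966]
tool_rot: [[0.083, 0.997, 0.0], [0.997, -0.083, 0.001], [0.001, 0.0, -1.0]]
contact_force: [-1.4, 7.5, 16.2]
width: 0.0192
finger_force: 25.0
```

Request:
drive_tool(
  commands=[
    [[0,-0.005,0],[0,0,0],0],
    [[0,-0.01,0],[0,0,0],0],
    [[0,-0.018,0],[0,0,0],0],
    [[0,-0.018,0],[0,0,0],0],
  ],
)

```text
clock: 71.78
tool_pos: [0.4349, -0.1068, 0.0967]
tool_rot: [[0.083, 0.997, 0.001], [0.997, -0.083, 0.001], [0.001, 0.001, -1.0]]
contact_force: [-0.1, 8.6, 15.1]
width: 0.019
finger_force: 25.0
```

Request:
drive_tool(
  commands=[
    [[0,-0.006,0],[0,0,0],0],
    [[0,-0.014,0],[0,0,0],0],
    [[0,-0.014,0],[0,0,0],0],
  ],
)

```text
clock: 72.15
tool_pos: [0.4337, -0.1071, 0.0971]
tool_rot: [[0.084, 0.996, 0.011], [0.996, -0.084, -0.001], [0.0, 0.011, -1.0]]
contact_force: [34.8, 13.9, -17.2]
width: 0.0191
finger_force: 25.0
```

Request:
drive_tool(
  commands=[
    [[0,-0.006,0],[0,0,0],0],
    [[0,-0.01,0],[0,0,0],0],
    [[0,-0.01,0],[0,0,0],0],
  ],
)

```text
clock: 72.53
tool_pos: [0.4321, -0.1078, 0.0975]
tool_rot: [[0.084, 0.996, 0.017], [0.996, -0.084, -0.003], [-0.001, 0.017, -1.0]]
contact_force: [52.2, 13.3, -30.1]
width: 0.023
finger_force: 25.0
```

At the outer stop (35 then 52 N). I'll relax, release, rise clear, and check that the box holds the bottles.

Request:
drive_tool(
  commands=[
    [[0,0.018,0],[0,0,0],0],
    [[0,0.02,0],[0,0,0],0],
    [[0,0.02,0],[0,0,0],0.5],
    [[0,0.02,0],[0,0,0],0.5],
    [[0,0.02,0],[0,0,0],0.5],
    [[0,0.02,-0.08],[0,0,0],0.5],
    [[0,0.02,-0.2],[0,0,0],0.5],
    [[0,0.02,-0.32],[0,0,0],0.5],
    [[-0.1,0.02,-0.4],[0,0,0],0.5],
    [[-0.2,0.02,-0.44],[0,0,0],0.5],
  ],
)

```text
clock: 73.78
tool_pos: [0.4248, -0.208, 0.3184]
tool_rot: [[0.081, 0.997, 0.003], [0.997, -0.081, -0.002], [-0.001, 0.003, -1.0]]
contact_force: [0.5, 0.3, -1.2]
width: 0.0454
finger_force: 0.0
```

Run:
```python
from h import *
o=robot.get_obs();print(o['tool_pos'],o['contact_force'],o['width'])
# box inner region at outer end: centre = home centre - .165 x
c=np.array([.5819,.0205])-.165*XH; print('box centre',c)
r=rect('r30.png',(c[0]-.1,c[0]+.1),(c[1]+.1,c[1]-.1),.04)
h=cv2.cvtColor(r,cv2.COLOR_RGB2HSV); b=((h[...,2]>170)&(h[...,1]<70)).astype(np.uint8); b=cv2.morphologyEx(b,cv2.MORPH_OPEN,np.ones((4,4)))
n,l,s,k=cv2.connectedComponentsWithStats(b)
for i in range(1,n):
    if s[i,4]>150: print(s[i],(k[i]-100).round())
cal=robot.get_calibration('wrist')
print('wrist',[(p,q,at('wrist',q,.05,cal).round(3)[:2].tolist()) for p,q in find('wrist','bottle1',9)])
for cam in('side','scene'):
    snap(cam);print(cam,[(p,q,at(cam,q,.05).round(3)[:2].tolist()) for p,q in find(cam,'bottle1',12)],find(cam,'box_post'))
    print(proj(cam,[.4358,-.1075,.11]))
```

```text
[ 0.42484805 -0.20797693  0.31835617] [ 0.52056964  0.28617651 -1.20856349] 0.045399731558428684
box centre [0.41750979 0.03467251]
[177  89  24  68 735] [86. 27.]
[  43   92   83   59 2740] [-21.  20.]
[107 180  32  20 571] [23. 90.]
wrist [(0.97, [259.1, 137.6], [0.345, -0.169]), (0.75, [279.1, 31.2], [0.391, -0.007]), (0.75, [306.7, 32.7], [0.432, -0.014]), (0.65, [279.9, 42.9], [0.391, -0.026]), (0.61, [258.8, 218.4], [0.327, -0.301]), (0.52, [218.4, 254.0], [0.244, -0.363]), (0.51, [324.4, 3.3], [0.463, 0.033])]
side [(0.97, [274.3, 328.1], [0.31, -0.32]), (0.93, [379.4, 387.7], [0.499, -0.518]), (0.64, [282.4, 225.2], [0.398, -0.008]), (0.59, [278.7, 212.2], [0.399, 0.046]), (0.57, [273.2, 282.3], [0.333, -0.193]), (0.52, [296.6, 206.0], [0.456, 0.056])] [(0.86, [284.1, 221.9])]
[302.53736913 234.41530304]
scene [(0.79, [184.6, 257.4], [0.542, -0.509]), (0.76, [271.7, 208.7], [0.395, -0.159]), (0.54, [206.3, 202.8], [0.277, -0.386]), (0.5, [230.6, 209.8], [0.349, -0.307])] [(0.76, [317.7, 207.2])]
[287.17668315 200.06192375]
```

The wrist camera finds exactly four bottles in the box, and no white bottle is left anywhere else. The box is at its outer stop, the crank is on its flat stop and the arm is clear, so I'll hand in.

```bash
python3 -c "
from station import robot
print(robot.hand_in())"
```

```text
the job is handed in; nothing more can be done
None
```

The job is handed in, though no verdict came back: all four bottles were tipped into the catch box, the tray is wound back flat, the box is drawn fully out to its outer stop, and the arm is clear of everything.

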